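Load the dry-block calibrator and start the run

TASK

Push every temperature probe from the rack down into a well of the calibrator until it bottoms, and check its red band: if bare shaft shows between the band and the block, that well is blocked, so move the probe to another well, until every probe is fully home with its band sitting on the top face. Then take the scanner from its dock, point its window squarely at the middle of the job card's label from about 8 cm away, hold it steady there for two seconds, and stand it back in its dock; finally swing the red-balled start lever all the way over to on. Leave the marker and the blue screwdriver where they lie.

Things in the scene. Friction and masses are not known exactly. Their poses are not given: they have to be found in the camera images.
- probe_a_handle (a point): Temperature probe, upright, 80 g: steel shaft 12 mm across, 85 mm long with a round (6 mm radius) nose, under a black round handle 22 mm across, 45 mm tall. Point: the handle's centre, 107.5 mm above the tip; z runs up. A red band, 6 mm high, begins 60 mm above the tip. Starts in the rack. Three or four are present; an absent one reads None throughout (a held one does too).
- probe_b_handle (a point): Temperature probe, upright, 80 g: steel shaft 12 mm across, 85 mm long with a round (6 mm radius) nose, under a black round handle 22 mm across, 45 mm tall. Point: the handle's centre, 107.5 mm above the tip; z runs up. A red band, 6 mm high, begins 60 mm above the tip. Starts in the rack. Three or four are present; an absent one reads None throughout (a held one does too).
- probe_c_handle (a point): Temperature probe, upright, 80 g: steel shaft 12 mm across, 85 mm long with a round (6 mm radius) nose, under a black round handle 22 mm across, 45 mm tall. Point: the handle's centre, 107.5 mm above the tip; z runs up. A red band, 6 mm high, begins 60 mm above the tip. Starts in the rack. Three or four are present; an absent one reads None throughout (a held one does too).
- probe_d_handle (a point): Temperature probe, upright, 80 g: steel shaft 12 mm across, 85 mm long with a round (6 mm radius) nose, under a black round handle 22 mm across, 45 mm tall. Point: the handle's centre, 107.5 mm above the tip; z runs up. A red band, 6 mm high, begins 60 mm above the tip. Starts in the rack. Three or four are present; an absent one reads None throughout (a held one does too).
- rack: Fixed grey probe rack, 210 mm (its x) by 62 mm (its y) by 53 mm tall. Origin under its centre. Four holes in a row at x = -75, -25, 25, 75 mm, y = 0, floor 5 mm and mouth 50 mm above the bench; a probe stands loosely in each, or it is empty. A probe here has its handle centre 112.5 mm above the bench.
- dryblock: Fixed calibrator: aluminium block with blue ends, 278 mm long (its y), 80 mm deep (its x), top face 75 mm up; a 50 mm tall grey panel before it reaches x = -72 mm. Origin under the block's centre at bench height. Five blind wells in a row along y. Good wells are 60 mm deep: a probe right home has its band's lower edge level with the top face, handle centre 122.5 mm above the bench.
- well_1 (a point): Centre of a well's mouth, on the top face (75 mm up); 13.6 mm bore, 52 mm from the next. A spring ball 18 mm down drags with 2 to 5 N: push probes in, pull them out. One of the five wells, another each time, has a 20 mm slug at its bottom (leave it): a probe bottoms 20 mm early there, with bare shaft under the band, handle centre 142.5 mm up. A slanted shaft may hang.
- well_2 (a point): Centre of a well's mouth, on the top face (75 mm up); 13.6 mm bore, 52 mm from the next. A spring ball 18 mm down drags with 2 to 5 N: push probes in, pull them out. One of the five wells, another each time, has a 20 mm slug at its bottom (leave it): a probe bottoms 20 mm early there, with bare shaft under the band, handle centre 142.5 mm up. A slanted shaft may hang.
- well_3 (a point): Centre of a well's mouth, on the top face (75 mm up); 13.6 mm bore, 52 mm from the next. A spring ball 18 mm down drags with 2 to 5 N: push probes in, pull them out. One of the five wells, another each time, has a 20 mm slug at its bottom (leave it): a probe bottoms 20 mm early there, with bare shaft under the band, handle centre 142.5 mm up. A slanted shaft may hang.
- well_4 (a point): Centre of a well's mouth, on the top face (75 mm up); 13.6 mm bore, 52 mm from the next. A spring ball 18 mm down drags with 2 to 5 N: push probes in, pull them out. One of the five wells, another each time, has a 20 mm slug at its bottom (leave it): a probe bottoms 20 mm early there, with bare shaft under the band, handle centre 142.5 mm up. A slanted shaft may hang.
- well_5 (a point): Centre of a well's mouth, on the top face (75 mm up); 13.6 mm bore, 52 mm from the next. A spring ball 18 mm down drags with 2 to 5 N: push probes in, pull them out. One of the five wells, another each time, has a 20 mm slug at its bottom (leave it): a probe bottoms 20 mm early there, with bare shaft under the band, handle centre 142.5 mm up. A slanted shaft may hang.
- scanner_mid (a point): Hand-held label scanner, 130 mm tall, about 140 g, nose down in its dock. Grey grip: upper 86 mm, 30 mm (its x) by 42 mm (its y), orange strip on the -x face; below it a black nose, 44 mm tall, 36 by 50 mm, red reading window underneath. Point: its middle, 65 mm above the window; z points from window to tail, so it reads along -z.
- dock: Fixed white scanner dock, an open box 62 mm (its x) by 76 mm (its y) outside and 42 mm tall on a 76 by 90 mm black foot; pocket 50 by 64 mm, floor 6 mm above the bench. Origin under its centre. With the scanner docked, the scanner's middle is 71 mm above the bench.
- jobcard: Loose blue job-card stand, 90 mm deep (its x) by 100 mm wide (its y) and about 50 mm tall, about 250 g, with a white bar label on its sloping face. Origin under its centre on the bench; its low edge is on the -x side. It may be bumped along the bench.
- label (a point): Centre of the bar label on the job card, 29 mm above the bench; x and y run along the 60 by 84 mm label, z is the outward normal of the sloping face, 25 degrees from vertical, leaning to the stand's -x side.
- start_lever_base: Fixed grey base of the start lever, 70 mm (its x) by 50 mm (its y) by 25 mm tall, alone on the bench before the dock, clear of the calibrator. Origin under its centre. The lever's hinge runs along its y through x = 0, 22 mm above the bench.
- start_lever (a joint): Angle of the start lever: 0 = off, leaning 0.5 rad towards the base's -x side; 1.0 = on, hard over, leaning 0.5 rad towards +x. Light (about 1 N at the ball) and stays where it is left. Starts at 0 to 0.2.
- start_lever_tip (a point): Centre of the lever's red ball, 26 mm in diameter, on a 10 mm steel rod, 70 mm from the hinge; 83 mm above the bench when off or on, 92 mm when upright.
- marker: Felt marker lying on the bench near the front, 131 mm long, 12 mm thick; not part of the job. Origin at its underside's centre.
- screwdriver_blue: Blue-handled screwdriver lying on the bench near the front, 139 mm long, 17 mm thick; not part of the job. Origin at its underside's centre.

How it is judged:
By the outcome, as a careful person would: the job done as asked, in the order asked, and still so for the second after the job is handed in, with the robot touching nothing.
Of slug_1, slug_2, slug_3, slug_4, slug_5 only 1 to 1 are there at a start; the rules pass over those that are not, and their reading is None.
Of probe_a, probe_b, probe_c, probe_d only 3 to 4 are there at a start; the rules pass over those that are not, and their reading is None.
At some moment in a run one of jobcard may be knocked a few centimetres aside while the robot is not near it.
It also fails if it takes over 210 s, if anything falls off the work surface, if the arm or the gripper's body presses on something with over 40 N, if the wrist force passes 120 N, or if a joint passes its speed limit or range.

ROBOT

A 7-joint arm with a two-finger parallel gripper is mounted at the origin on a cart in front of the work surface, level with it; the furniture and walls round the work are solid. World frame = base frame: x ahead of the robot, y to its left, z up, the work surface at z = 0. Lengths are in m, angles in rad, forces in N, time in s.
With the tool pointing down it reaches from about 0.4 to 0.85 m from the base axis. Payload 10.4 kg.
Tool frame: the origin (TCP) lies on the mounting face of the last link; the fingertips stand 173 mm ahead of it and the grasp point (between the pads) lies 155 mm ahead of it (ctrl.tcp_to_grasp is the distance from the TCP to the grasp point, in m); z points along the fingers, y is the direction in which the jaws open and shut (so a half turn about z gives the same grasp; the last joint's range is limited). The gripper opens to 85 mm and grips with 20 to 120 N. Pads are 22 mm wide; open, the fingers measure 114 mm over their backs; the gripper's body (76 mm by 85 mm) begins 54 mm behind the grasp point. The pads swing forward as they close: fully open they stand 13 mm farther back than shut.
Start: joints at [-1.365, 0.332, -0.065, 1.46, 0.022, 1.35, -0.088], TCP at [0.142, 0.609, 0.405] pointing down, gripper open.
Joint ranges: [-2.6, 2.6], [-0.5, 2.12], [-1.47, 1.34], [0.16, 2.42], [-1.27, 4.41], [0.06, 2.06], [-2.6, 2.6]. Speed limits (rad/s): [2.22, 2.22, 2.79, 2.79, 3.14, 3.14, 3.14].

INTERFACE

Orientations are given as a rotation vector (axis times angle).
In Python, from station import ctrl gives the robot as it stands.
- The arm moves only by the tool step_arm, never from a script. Its argument "increments" is a list of rows, each a list of 3 entries, a list of its own where there are three numbers: the shift along the tool's x, y, z scaled (see below), then the turn, a rotation vector about the tool's x, y, z scaled (see below), then the opening, from 0 (shut) to 1 (fully open). In form: [[[dx, dy, dz], [wx, wy, wz], hand], ...]. A call has 1 to 8 rows; each row shifts and turns the commanded pose from where the row before left it, along the tool's axes as they then stand; what a row does not reach is not made up. The controller multiplies each number of a shift by 0.1 m and each number of a turn by 90 degrees. A row lasts 1/12 s, in which the tool goes at most 41.7 mm and 7.16 degrees, less where a joint would pass 70% of its speed; a pose out of reach is approached as far as the arm can. A call with a number of a shift or a turn outside -1 to 1 is refused whole. A call with a gripper value outside its range is refused whole. The fingers move at their own pace and stop on an object; the grip force is fixed at half the most. Time passes only in rows, so rows that do not move let the fingers close. It gives the time, the measured TCP pose, the force and the opening at its end, in the units of the state.
- ctrl.sense(): the state, without advancing time (a new reading comes with each control period).
- ctrl.get_image(name): name is "scene" or "top" or "wrist"; returns a dict with "color" (384x512x3 uint8, red, green, blue), "fx", "fy", "cx", "cy" (pixels), "k1" (the pictures are not rectified: a ray, as slopes to the right and down, at radius r is drawn at 1 + k1 r^2 times it, then the intrinsics apply), "position" and "rotation" of the camera in the world; the wrist camera has in their place "mount" (4x4, takes a point from camera to tool coordinates, whose origin is the TCP and whose axes are the flange's). Camera axes: x right, y down, z forward; pixel columns grow to the right and rows downward; lengths in m; the calibration is good to about 2 mm. A picture is of the moment at which its call begins: read the wrist's pose just before it. There is no depth.
- ctrl.sign_off(): hands the job in, once; it reports no verdict.
The state is a dict: "t": time; "joint_pos": joint angles; "dq": joint speeds; "effort": joint torques, N m; "tcp_pos": TCP position; "ee_rot": TCP orientation; "force": force on the tool from outside, world axes, zero at the start; "wrist_torque": the same for the moment, N m; "finger_gap": opening from 0.0 (shut) to 1.0 (fully open).
Only numpy, scipy, OpenCV 4.12 (cv2) and the standard library are available. Lean on these libraries where they do the work, as an engineer would, in place of code of your own. Each camera call takes 0.05 s, during which the arm holds its last target. There are 200 camera calls.

## Working session

There is one attempt and no reset: what is moved stays moved. The work goes in short steps, Python scripts to look and compute and a tool call to move; the robot and the scene stay as the last step left them, time stands still between calls to the robot, and variables do not carry over. Pictures are saved under pics/ and viewed, about 12 in all and at most 16, crops included, and the job is handed in when it is done.

Besides the shell and the picture viewer there is one more tool, called after "Request:" as name([rows], argument=value, ...), one row to a line, values as JSON. step_arm: Moves the arm, as the interface text tells. Shifts and turns lie within -1 to 1; 1 stands for 0.1 m of shift or 90 degrees of turn. Its arguments: {"type":"object","properties":{"increments":{"type":"array"}},"required":["increments"]}

```bash
mkdir -p pics; ls
cat > h.py <<'E'
import numpy as np, cv2
from scipy.spatial.transform import Rotation as R
from station import ctrl
def grab(n):
    s=ctrl.sense(); im=ctrl.get_image(n); 
    if 'mount' in im:
        T=np.eye(4);T[:3,:3]=R.from_rotvec(s['ee_rot']).as_matrix();T[:3,3]=s['tcp_pos']
        M=T@np.array(im['mount']);im['rotation']=M[:3,:3];im['position']=M[:3,3]
    return im
def save(im,f,crop=None,scale=1):
    c=cv2.cvtColor(im['color'],cv2.COLOR_RGB2BGR)
    if crop: c=c[crop[1]:crop[3],crop[0]:crop[2]]
    cv2.imwrite(f,cv2.resize(c,None,fx=scale,fy=scale,interpolation=cv2.INTER_CUBIC))
def ray(im,u,v):
    d=np.array([(u-im['cx'])/im['fx'],(v-im['cy'])/im['fy']]);p=d.copy()
    for _ in range(20): p=d/(1+im['k1']*(p@p))
    r=np.array(im['rotation'])@np.array([p[0],p[1],1]);return np.array(im['position']),r/np.linalg.norm(r)
def onz(im,u,v,z):
    o,r=ray(im,u,v);return o+r*(z-o[2])/r[2]
def proj(im,P):
    q=np.array(im['rotation']).T@(np.array(P)-np.array(im['position']));q=q[:2]/q[2];q=q*(1+im['k1']*(q@q))
    return np.array([im['cx']+im['fx']*q[0],im['cy']+im['fy']*q[1]])
E
python3 - <<'E'
from h import *
for n in ['scene','top']:
    im=grab(n);np.save(n+'.npy',im,allow_pickle=True);save(im,f'pics/{n}0.png',scale=1.5)
    print(n,im['position'],im['fx'],im['k1'],np.round(im['rotation'],2).tolist())
s=ctrl.sense();print(s,ctrl.tcp_to_grasp)
E
```

```text
pics
scene [ 0.07276804 -0.83259992  0.58734102] 421.1008172661454 -0.020175302858941778 [-1.99, 0.47, -0.28]
top [0.34527129 0.06050881 1.49173976] 487.33975244518354 0.021087503392609022 [-2.18, 2.18, -0.13]
{'t': 0.1, 'joint_pos': array([-1.36458417,  0.33287182, -0.06471142,  1.46085877,  0.02160995,
        1.34989613, -0.08849153]), 'dq': array([ 0.00036252, -0.00053121,  0.00027332, -0.00200503,  0.00018468,
       -0.00055212,  0.00137   ]), 'effort': array([ 1.59475912e-03, -6.26740837e+01,  4.90139821e-02, -3.92423558e+01,
        1.63180078e-02,  6.94336384e-03, -1.55729168e-05]), 'tcp_pos': array([0.14172763, 0.60861006, 0.40395525]), 'ee_rot': array([-3.58560119e-01, -3.12097446e+00,  2.09733769e-03]), 'force': array([-0.34619411,  0.58512329, -0.49520128]), 'wrist_torque': array([ 0.06824228, -0.02123589, -0.00399298]), 'finger_gap': 0.9970183148903765} 0.1547
```

Run:
```python
s=open('h.py').read()
s=s.replace("    return im\n","    else: im['rotation']=R.from_rotvec(im['rotation']).as_matrix()\n    return im\n",1)
open('h.py','w').write(s)
```

```text
(no output)
```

View pics/scene0.png

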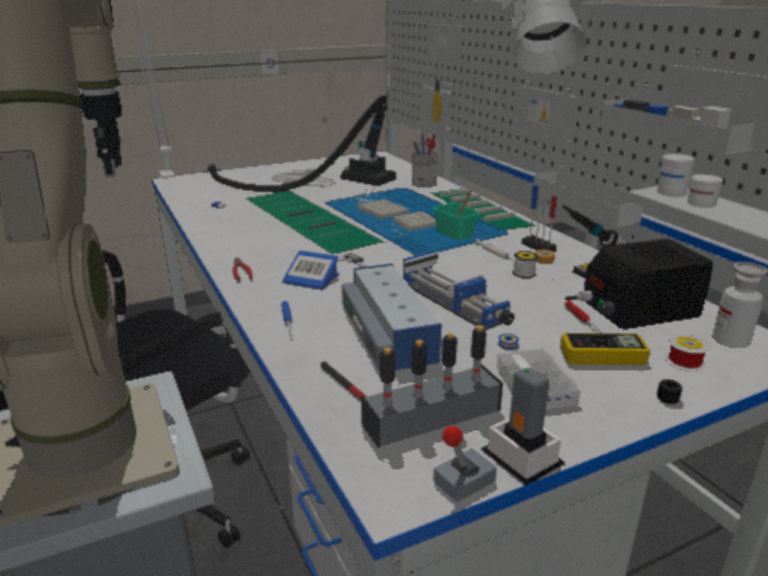

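View pics/top0.png

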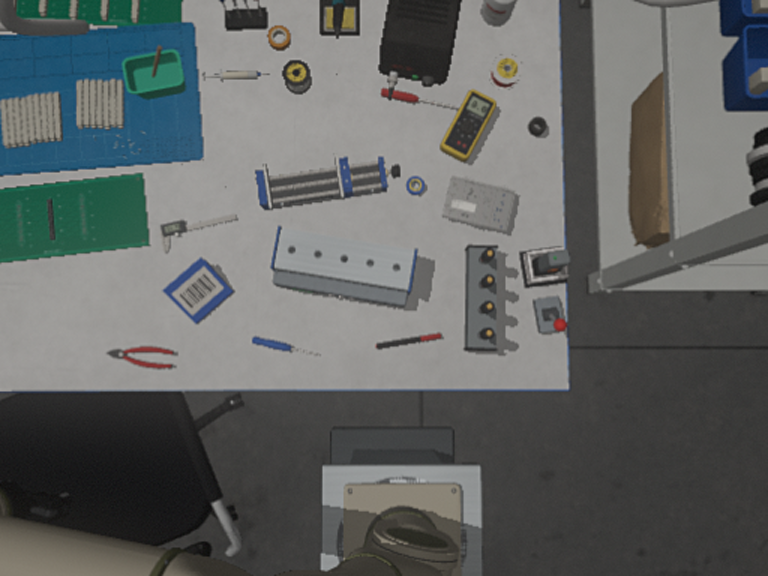

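Scene: four probes in the rack (all four holes), 5 wells on the calibrator; scene ball at (452,436). Top (768 px wide): wells from (291,249) to (396,267), probe caps at x≈487, y 253…333, scanner (550,262), ball (560,325), job card (198,290).

Run:
```python
from h import *
im=grab('top');c=im['color'];hsv=cv2.cvtColor(c,cv2.COLOR_RGB2HSV)
def blobs(m,roi,amin=4,amax=1e5):
    x0,y0,x1,y1=roi;mm=np.zeros(m.shape,np.uint8);mm[y0:y1,x0:x1]=m[y0:y1,x0:x1]
    n,l,st,ce=cv2.connectedComponentsWithStats(mm.astype(np.uint8))
    return [(ce[i],st[i,4],np.argwhere(l==i)[:,::-1]) for i in range(1,n) if amin<=st[i,4]<=amax]
def rng(lo,hi): return (cv2.inRange(hsv,lo,hi)>0).astype(np.uint8)
print('wells')
g=cv2.cvtColor(c,cv2.COLOR_RGB2GRAY)
for ce,a,_ in blobs((g<100).astype(np.uint8),(184,155,275,188)): print(ce.round(1),a,onz(im,*ce,.075).round(4))
print('caps')
for ce,a,_ in blobs(rng((8,90,90),(28,255,255)),(310,160,340,235)): print(ce.round(1),a,onz(im,*ce,.135).round(4))
print('ball')
for ce,a,_ in blobs(rng((0,150,80),(8,255,255))|rng((172,150,80),(180,255,255)),(350,190,385,235)): print(ce.round(1),a,onz(im,*ce,.083).round(4))
print('card')
for ce,a,p in blobs(rng((100,120,60),(125,255,255)),(100,160,165,225),50):
    h=cv2.convexHull(p.astype(np.int32)); 
    ap=cv2.approxPolyDP(h,5,True)[:,0]; print(ce,a,ap.tolist(),[onz(im,*q,.0).round(3).tolist() for q in ap])
x=c[150:240,300:385]; 
save(im,'pics/t1.png',(180,140,385,245),3.8)
```

```text
wells
[184.5 159.8] 18 [0.5911 0.2444 0.075 ]
[194.  166.3] 14 [0.5719 0.2164 0.075 ]
[211.5 169. ] 12 [0.5639 0.1651 0.075 ]
[229.2 172.4] 14 [0.554  0.1132 0.075 ]
[246.5 174.8] 13 [0.5467 0.0626 0.075 ]
[263.7 177.8] 12 [0.5381 0.0121 0.075 ]
[205.9 183.2] 82 [0.5218 0.1811 0.075 ]
[273.9 184.9] 7 [ 0.5172 -0.0177  0.075 ]
caps
[326.  168.5] 12 [ 0.5564 -0.1618  0.135 ]
[325.9 185.8] 12 [ 0.5072 -0.1608  0.135 ]
[325.7 203.5] 14 [ 0.4574 -0.1594  0.135 ]
[325.7 221.5] 14 [ 0.407  -0.1585  0.135 ]
ball
[373. 216.] 45 [ 0.4251 -0.3047  0.083 ]
card
[132.77936963 192.70773639] 349 [[154, 194], [130, 214], [109, 193], [134, 173]] [[0.498, 0.346, 0.0], [0.437, 0.417, 0.0], [0.501, 0.482, 0.0], [0.563, 0.408, -0.0]]
```

View pics/t1.png

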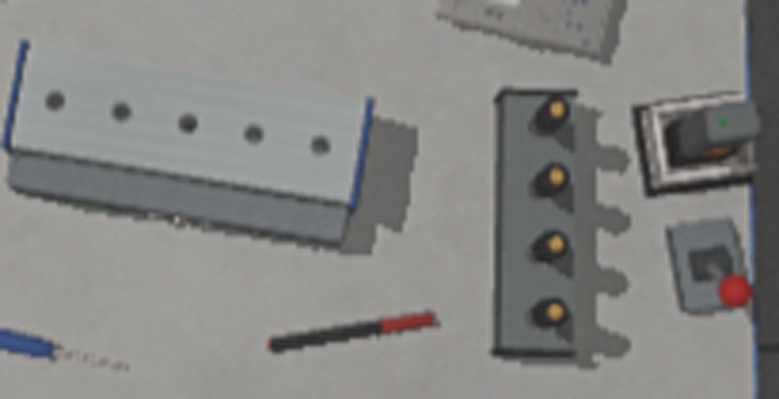

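```bash
cat >> h.py <<'E'
def down(yaw):  # yaw (deg) of tool y in world
    c,s=np.cos(np.radians(yaw)),np.sin(np.radians(yaw))
    return np.array([[-s,c,0],[c,s,0],[0,0,-1.]]).T if 0 else np.column_stack([[-s,c,0],[c,s,0],[0,0,-1.]])
def rel(pos,Rt=None,s=None):
    "print turn (units of 90deg) then shift (units .1 m, in target frame) from the present pose"
    s=s or ctrl.sense();R0=R.from_rotvec(s['ee_rot']).as_matrix()
    if Rt is None: Rt=R0
    w=R.from_matrix(R0.T@Rt).as_rotvec()/(np.pi/2)
    d=Rt.T@(np.array(pos)-s['tcp_pos'])/.1
    print('turn',w.round(4),'shift',d.round(3),'rows>=',round(max(np.linalg.norm(w)/.0796,np.linalg.norm(d)/.417),1))
E
python3 - <<'E'
from h import *
Rt=down(40);print(Rt.round(3))
rel([.48,.25,.40],Rt)
im=ctrl.get_image('wrist');print(np.round(im['mount'],3),im['fx'],im['k1'])
print((Rt.T@(np.array([.5564,-.1618,.40])-[.48,.25,.40])/.1).round(3))
E
```

```text
[[-0.643  0.766  0.   ]
 [ 0.766  0.643  0.   ]
 [ 0.     0.    -1.   ]]
turn [-6.000e-04  3.000e-04  4.099e-01] shift [-4.922  0.286  0.041] rows>= 11.8
[[-0.001 -0.958 -0.287  0.074]
 [ 1.    -0.001 -0.     0.   ]
 [-0.    -0.287  0.958  0.032]
 [ 0.     0.     0.     1.   ]] 321.4578398511313 -0.018623383594876253
[-3.646 -2.062  0.   ]
```

Request:
step_arm([
  [[0, 0, 0], [0, 0, 0.0683], 1],
  [[0, 0, 0], [0, 0, 0.0683], 1],
  [[0, 0, 0], [0, 0, 0.0683], 1],
  [[0, 0, 0], [0, 0, 0.0683], 1],
  [[0, 0, 0], [0, 0, 0.0683], 1],
  [[0, 0, 0], [0, 0, 0.0684], 1],
  [[-0.4, 0.024, 0], [0, 0, 0], 1],
  [[-0.4, 0.024, 0], [0, 0, 0], 1],
])

```text
t: 0.87
tcp_pos: [0.1954, 0.5508, 0.4039]
ee_rot: [-1.322, -2.849, 0.002]
force: [2.3, 0.1, 0.4]
finger_gap: 1.0
```

Request:
step_arm([
  [[-0.4, 0.024, 0], [0, 0, 0], 1],
  [[-0.4, 0.024, 0], [0, 0, 0], 1],
  [[-0.4, 0.024, 0], [0, 0, 0], 1],
  [[-0.4, 0.024, 0], [0, 0, 0], 1],
  [[-0.4, 0.024, 0], [0, 0, 0], 1],
  [[-0.4, 0.024, 0], [0, 0, 0], 1],
  [[-0.4, 0.024, 0], [0, 0, 0], 1],
  [[-0.4, 0.024, 0], [0, 0, 0], 1],
])

```text
t: 1.53
tcp_pos: [0.4182, 0.3159, 0.4048]
ee_rot: [-1.328, -2.847, -0.001]
force: [1.6, 0.5, 0.4]
finger_gap: 0.999
```

Run:
```python
from h import *
s=ctrl.sense();print(s['t'],s['tcp_pos'],s['joint_pos'].round(2),s['force'])
rel([.54,.113,.40],down(40))
```

```text
1.5333 [0.41819572 0.31594813 0.40484112] [-1.    0.1   0.28  1.74 -0.03  1.3  -0.01] [1.57653996 0.49363908 0.43899744]
turn [ 0.0002 -0.0002  0.    ] shift [-2.338 -0.371  0.048] rows>= 5.7
```

Request:
step_arm([
  [[-0.35, -0.06, 0.01], [0, 0, 0], 1],
  [[-0.35, -0.06, 0.01], [0, 0, 0], 1],
  [[-0.35, -0.06, 0.01], [0, 0, 0], 1],
  [[-0.35, -0.06, 0.01], [0, 0, 0], 1],
  [[-0.35, -0.06, 0.01], [0, 0, 0], 1],
  [[-0.35, -0.06, 0], [0, 0, 0], 1],
  [[0, 0, 0], [0, 0, 0], 1],
  [[0, 0, 0], [0, 0, 0], 1],
])

```text
t: 2.2
tcp_pos: [0.5254, 0.1315, 0.3996]
ee_rot: [1.334, 2.844, -0.001]
force: [0.3, 0.8, -0.1]
finger_gap: 0.999
```

Run:
```python
from h import *
im=grab('wrist');np.save('w1.npy',im,allow_pickle=True)
s=ctrl.sense();print(s['tcp_pos'])
g=cv2.cvtColor(im['color'],cv2.COLOR_RGB2GRAY)
W=np.array([[.5719,.2164],[.5639,.1651],[.554,.1132],[.5467,.0626],[.5381,.0121]])
for w in W:
    u=proj(im,[*w,.075]);x,y=u.round().astype(int);a=g[max(y-18,0):y+19,max(x-18,0):x+19];
    m=(a<90).astype(np.uint8);n,l,st,ce=cv2.connectedComponentsWithStats(m);
    print(u.round(1),[(st[i,4],onz(im,*(ce[i]+[max(x-18,0),max(y-18,0)]),.075).round(4).tolist()) for i in range(1,n) if st[i,4]>30])
P=[[.5564,-.1618],[.5072,-.1608],[.4574,-.1594],[.407,-.1585]]
for p in P: print(proj(im,[*p,.135]).round(1))
save(im,'pics/w1.png',scale=1.5)
```

```text
[0.52474174 0.13334662 0.39952982]
[356.9 138. ] [(np.int32(205), [0.5721, 0.2181, 0.075])]
[312.2 174.8] [(np.int32(183), [0.5635, 0.1674, 0.075])]
[268.4 208.6] [(np.int32(154), [0.5551, 0.1166, 0.075])]
[230.  240.9] [(np.int32(720), [0.5395, 0.0592, 0.075])]
[193.1 270.4] [(np.int32(508), [0.5314, 0.0226, 0.075])]
[ 93.2 430.7]
[ 49.8 405.8]
[  3.8 378.6]
[-45.6 349.6]
```

View pics/w1.png

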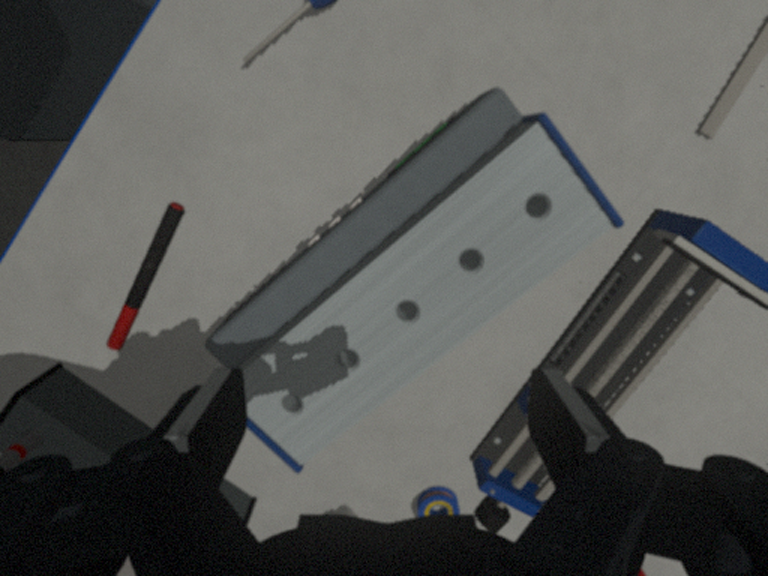

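Wells show at (538,205), (470,260), (407,310), (347,358), (291,402), the last two in the arm's shadow; wrist and top agree within about 3 mm. On to the rack.

Request:
step_arm([
  [[-0.254, -0.26, 0], [0, 0, 0], 1],
  [[-0.254, -0.26, 0], [0, 0, 0], 1],
  [[-0.254, -0.26, 0], [0, 0, 0], 1],
  [[-0.254, -0.26, 0], [0, 0, 0], 1],
  [[-0.254, -0.26, 0], [0, 0, 0], 1],
  [[-0.254, -0.26, 0], [0, 0, 0], 1],
  [[-0.254, -0.26, 0], [0, 0, 0], 1],
  [[0, 0, 0], [0, 0, 0], 0.6],
])

```text
t: 2.92
tcp_pos: [0.498, -0.1253, 0.4002]
ee_rot: [1.337, 2.842, -0.001]
force: [-0.2, -0.8, -0.1]
finger_gap: 0.885
```

Request:
step_arm([
  [[0, 0, 0], [0, 0, 0], 0.6],
  [[0, 0, 0], [0, 0, 0], 0.6],
])

```text
t: 3.08
tcp_pos: [0.4998, -0.1178, 0.3996]
ee_rot: [-1.325, -2.848, -0.001]
force: [0.3, 0.2, -0.2]
finger_gap: 0.613
```

Run:
```python
from h import *
im=grab('wrist');np.save('w2.npy',im,allow_pickle=True)
s=ctrl.sense();print(s['t'],s['tcp_pos'],s['finger_gap'],s['dq'].round(3))
hsv=cv2.cvtColor(im['color'],cv2.COLOR_RGB2HSV);m=cv2.inRange(hsv,(8,90,70),(28,255,255))
n,l,st,ce=cv2.connectedComponentsWithStats(m)
for i in range(1,n):
    if st[i,4]>20: print(ce[i].round(1),st[i,4],onz(im,*ce[i],.135).round(4))
P=[[.5564,-.1618],[.5072,-.1608],[.4574,-.1594],[.407,-.1585]]
for p in P: print(proj(im,[*p,.135]).round(1))
save(im,'pics/w2.png',scale=1.5)
```

```text
3.1333 [ 0.49987715 -0.11737227  0.39949709] 0.5993409719163999 [-0.007  0.002 -0.001 -0.001  0.004 -0.001  0.004]
[125.6 158.2] 186 [ 0.4069 -0.158   0.135 ]
[180.1 201.5] 165 [ 0.4576 -0.1592  0.135 ]
[506.4 202.3] 32 [0.6503 0.002  0.135 ]
[444.2 222.8] 150 [ 0.6261 -0.0405  0.135 ]
[230.4 241.8] 111 [ 0.508  -0.1608  0.135 ]
[277.5 278.7] 142 [ 0.5586 -0.1619  0.135 ]
[453.1 297.5] 340 [ 0.6848 -0.0803  0.135 ]
[213.  338.1] 164 [ 0.5544 -0.2433  0.135 ]
[275.6 277.1]
[229.6 241.2]
[179.8 201.6]
[125.2 158.8]
```

View pics/w2.png

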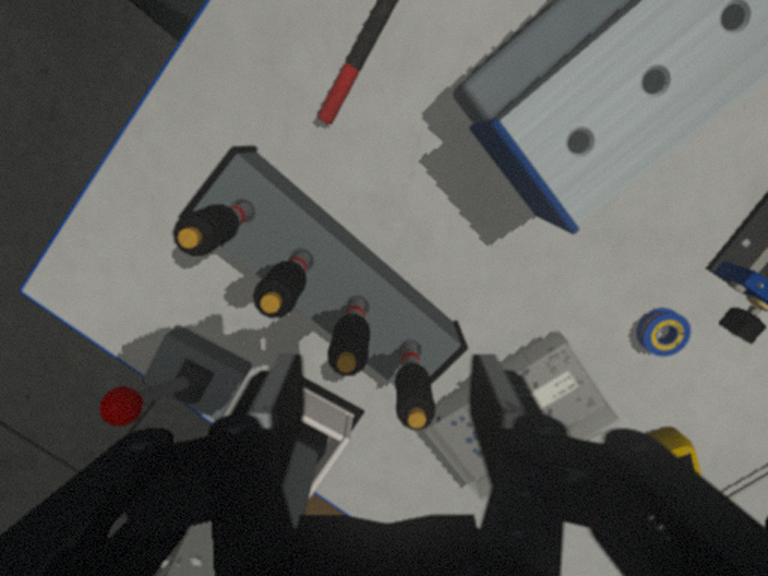

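Four caps at (190,238), (271,303), (346,362), (417,418) in the view, matching the top camera to 2 mm. Grasping the far probe.

Request:
step_arm([
  [[-0.356, 0.078, 0], [0, 0, 0], 0.6],
  [[-0.356, 0.078, 0], [0, 0, 0], 0.6],
  [[0, 0, 0], [0, 0, 0], 0.6],
  [[0, 0, 0.32], [0, 0, 0], 0.6],
  [[0, 0, 0.32], [0, 0, 0], 0.6],
  [[0, 0, 0.32], [0, 0, 0], 0.6],
  [[0, 0, 0.31], [0, 0, 0], 0.6],
  [[0, 0, 0], [0, 0, 0], 0.6],
])

```text
t: 3.8
tcp_pos: [0.5559, -0.1609, 0.2668]
ee_rot: [-1.319, -2.841, 0.003]
force: [-1.1, 0.8, -0.8]
finger_gap: 0.6
```

Request:
step_arm([
  [[0, 0, 0], [0, 0, 0], 0.6],
  [[0, 0, 0], [0, 0, 0], 0],
  [[0, 0, 0], [0, 0, 0], 0],
  [[0, 0, 0], [0, 0, 0], 0],
  [[0, 0, 0], [0, 0, 0], 0],
  [[0, 0, 0], [0, 0, 0], 0],
  [[0, 0, 0], [0, 0, 0], 0],
])

```text
t: 4.38
tcp_pos: [0.5579, -0.1643, 0.2747]
ee_rot: [1.327, 2.844, 0.002]
force: [-0.9, 0.6, 6.3]
finger_gap: 0.241
```

Run:
```python
from h import *
s=ctrl.sense();print(s['t'],s['tcp_pos'],s['finger_gap'],s['force'])
im=np.load('w2.npy',allow_pickle=True).item();g=cv2.cvtColor(im['color'],cv2.COLOR_RGB2GRAY)
for x,y in [(387,94),(437,53),(490,11)]:
    y0=max(y-14,0);a=g[y0:y+15,x-14:x+15];m=(a<95).astype(np.uint8);n,l,st,ce=cv2.connectedComponentsWithStats(m)
    print([(st[i,4],onz(im,*(ce[i]+[x-14,y0]),.075).round(4).tolist()) for i in range(1,n) if st[i,4]>30])
```

```text
4.3833 [ 0.55789546 -0.16428594  0.27466635] 0.24131821406703094 [-0.85117664  0.5553667   6.33328929]
[(np.int32(190), [0.5379, 0.0118, 0.075])]
[(np.int32(229), [0.5465, 0.0628, 0.075])]
[(np.int32(260), [0.5551, 0.1137, 0.075])]
```

Request:
step_arm([
  [[0, 0, -0.2], [0, 0, 0], 0],
  [[0, 0, -0.3], [0, 0, 0], 0],
  [[0, 0, -0.3], [0, 0, 0], 0],
  [[0, 0, -0.3], [0, 0, 0], 0],
  [[0.246, 0.163, 0], [0, 0, 0], 0],
  [[0.246, 0.163, 0], [0, 0, 0], 0],
  [[0.246, 0.163, 0], [0, 0, 0], 0],
  [[0.246, 0.163, 0], [0, 0, 0], 0],
])

```text
t: 5.05
tcp_pos: [0.5435, -0.0457, 0.3837]
ee_rot: [1.328, 2.846, 0.002]
force: [0.6, 0.3, -1.2]
finger_gap: 0.238
```

Request:
step_arm([
  [[0.246, 0.163, 0], [0, 0, 0], 0],
  [[0.246, 0.163, 0], [0, 0, 0], 0],
  [[0, 0, 0], [0, 0, 0], 0],
  [[0, 0, 0], [0, 0, 0], 0],
  [[0, 0, 0], [0, 0, 0], 0],
])

```text
t: 5.47
tcp_pos: [0.5373, 0.0112, 0.3833]
ee_rot: [1.328, 2.846, 0.001]
force: [0.2, 0.1, -1.0]
finger_gap: 0.237
```

Run:
```python
from h import *
im=grab('wrist');np.save('w3.npy',im,allow_pickle=True)
s=ctrl.sense();print(s['t'],s['tcp_pos'],s['finger_gap'],s['force'])
for z in (.123,.13,.14):print(proj(im,s['tcp_pos']+np.array([0,0,z-.385])))
print('well',proj(im,[.538,.012,.075]))
save(im,'pics/w3.png',scale=1.5)
```

```text
5.5167 [0.53733527 0.01067157 0.38319564] 0.23320532820100787 [-8.52443927e-04 -9.51800242e-02 -1.24849518e+00]
[256.83945939 196.97738612]
[256.82273302 199.91993675]
[256.79711597 204.42721311]
well [258.46290926 180.37564936]
```

View pics/w3.png

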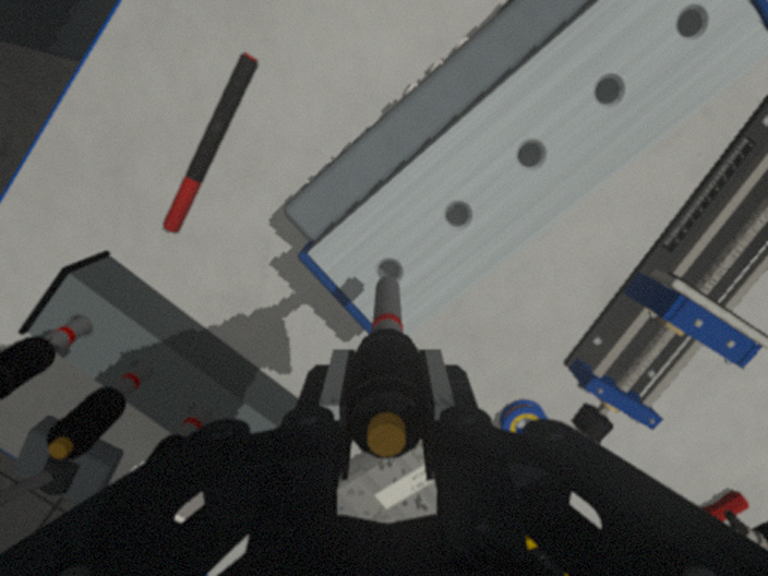

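Tip at (387,280), well mouth just above it at (389,270), in line as expected; probe is upright in the grip. Inserting.

Request:
step_arm([
  [[0.005, 0.012, 0.15], [0, 0, 0], 0],
  [[0, 0, 0.15], [0, 0, 0], 0],
  [[0, 0, 0], [0, 0, 0], 0],
  [[0, 0, 0.06], [0, 0, 0], 0],
  [[0, 0, 0.06], [0, 0, 0], 0],
  [[0, 0, 0.06], [0, 0, 0], 0],
  [[0, 0, 0.06], [0, 0, 0], 0],
  [[0, 0, 0], [0, 0, 0], 0],
])

```text
t: 6.18
tcp_pos: [0.5381, 0.0123, 0.3279]
ee_rot: [1.329, 2.846, -0.001]
force: [4.4, -4.1, -6.4]
finger_gap: 0.239
```

Run:
```python
from h import *
s=ctrl.sense();print(s['t'],s['tcp_pos'],s['finger_gap'],s['force'],s['wrist_torque'])
```

```text
6.1833 [0.53808266 0.01228655 0.32789179] 0.239090980530692 [ 4.44040194 -4.05572151 -6.40054803] [-1.26958992 -1.33544804 -0.01041752]
```

Request:
step_arm([
  [[-0.006, 0, 0.06], [0, 0, 0], 0],
  [[0, 0, 0.08], [0, 0, 0], 0],
  [[0, 0, 0.08], [0, 0, 0], 0],
  [[0, 0, 0.08], [0, 0, 0], 0],
  [[0, 0, 0.06], [0, 0, 0], 0],
  [[0, 0, 0.04], [0, 0, 0], 0],
  [[0, 0, 0], [0, 0, 0], 0],
])

```text
t: 6.77
tcp_pos: [0.5387, 0.0116, 0.2883]
ee_rot: [1.328, 2.845, -0.001]
force: [5.8, -5.5, -5.6]
finger_gap: 0.238
```

Run:
```python
from h import *
s=ctrl.sense();print(s['t'],s['tcp_pos'],s['finger_gap'],s['force'],s['wrist_torque'])
im=grab('wrist');save(im,'pics/w4.png',(170,120,340,330),2.5)
```

```text
6.7667 [0.53871454 0.0115865  0.28828796] 0.2380323021968867 [ 5.77670631 -5.50043646 -5.56504454] [-1.47369619 -1.46130596 -0.0132519 ]
```

View pics/w4.png

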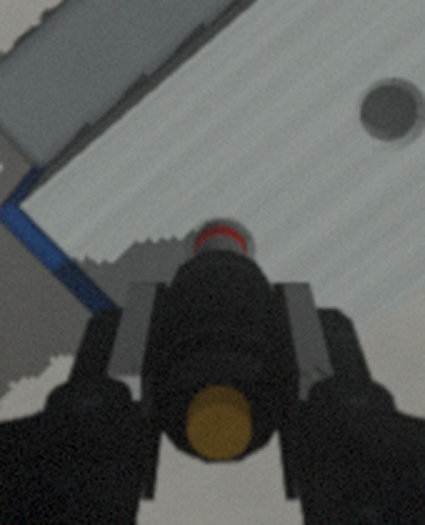

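The band sits close above the well mouth: this well is good, a few mm left to go.

Request:
step_arm([
  [[-0.006, 0, 0.03], [0, 0, 0], 0],
  [[0, 0, 0.03], [0, 0, 0], 0],
  [[0, 0, 0.03], [0, 0, 0], 0],
  [[0, 0, 0], [0, 0, 0], 0],
  [[0, 0, 0], [0, 0, 0], 0],
])

```text
t: 7.23
tcp_pos: [0.5406, 0.0109, 0.2834]
ee_rot: [1.327, 2.841, 0.006]
force: [-3.1, -5.2, 30.8]
finger_gap: 0.237
```

Run:
```python
from h import *
s=ctrl.sense();print(s['t'],s['tcp_pos'],s['finger_gap'],s['force'],s['wrist_torque'])
```

```text
7.2333 [0.54063435 0.01085674 0.28341008] 0.23735960232203793 [-3.11017195 -5.2081529  30.82786105] [-1.47532981  0.76610143 -0.01882397]
```

Request:
step_arm([
  [[0, 0, 0], [0, 0, 0], 0.6],
  [[0, 0, 0], [0, 0, 0], 0.6],
  [[0, 0, -0.02], [0, 0, 0], 0.6],
  [[0, 0, 0], [0, 0, 0], 0.6],
  [[0, 0, -0.35], [0, 0, 0], 0.6],
  [[0, 0, -0.35], [0, 0, 0], 0.6],
  [[0, 0, -0.35], [0, 0, 0], 0.6],
  [[-0.2234, -0.27, 0], [0, 0, 0], 0.6],
])

```text
t: 7.9
tcp_pos: [0.5346, -0.0164, 0.3924]
ee_rot: [1.312, 2.848, 0.011]
force: [1.2, 1.2, 0.0]
finger_gap: 0.602
```

Request:
step_arm([
  [[-0.2234, -0.27, 0], [0, 0, 0], 0.6],
  [[-0.2234, -0.27, 0], [0, 0, 0], 0.6],
  [[-0.2234, -0.27, 0], [0, 0, 0], 0.6],
  [[-0.2234, -0.27, 0], [0, 0, 0], 0.6],
  [[0, 0, 0], [0, 0, 0], 0.6],
  [[0, 0, 0], [0, 0, 0], 0.6],
  [[0, 0, 0], [0, 0, 0], 0.6],
])

```text
t: 8.48
tcp_pos: [0.5072, -0.1595, 0.3864]
ee_rot: [-1.327, -2.847, -0.001]
force: [0.3, 0.9, 0.4]
finger_gap: 0.596
```

```bash
cat > look.py <<'E'
from h import *
def blobs(im,lo,hi,z,amin=20):
    m=cv2.inRange(cv2.cvtColor(im['color'],cv2.COLOR_RGB2HSV),lo,hi);n,l,st,ce=cv2.connectedComponentsWithStats(m)
    return [(ce[i].round(1).tolist(),int(st[i,4]),onz(im,*ce[i],z).round(4).tolist()) for i in range(1,n) if st[i,4]>=amin]
def side(n=''):  # scene view of block: bands and caps
    pass
E
python3 - <<'E'
from look import *
im=grab('wrist')
s=ctrl.sense();print(s['t'],s['tcp_pos'],s['finger_gap'],s['force'])
for b in blobs(im,(8,90,70),(28,255,255),.135): print(b)
rel([.5073,-.161,.275],down(40))
im=grab('top')
for b in blobs(im,(8,90,90),(28,255,255),.145,6): 
    if 180<b[0][0]<340 and 150<b[0][1]<235: print(b)
E
```

```text
8.5333 [ 0.50739533 -0.15886599  0.38637127] 0.5979642963882695 [-0.49268817 -0.35627662  0.31272182]
([487.7, 24.2], 270, [0.5425, 0.0223, 0.135])
([143.5, 106.9], 234, [0.4068, -0.1574, 0.135])
([203.0, 157.0], 191, [0.4575, -0.1589, 0.135])
([474.9, 197.0], 178, [0.6254, -0.056, 0.135])
([257.9, 203.1], 179, [0.5082, -0.1603, 0.135])
([472.1, 289.2], 1337, [0.6847, -0.1065, 0.135])
([238.2, 335.0], 752, [0.5697, -0.259, 0.135])
turn [ 0.     -0.0005  0.001 ] shift [-0.016 -0.014  1.114] rows>= 2.7
([264.0, 174.5], 12, [0.5378, 0.0136, 0.145])
```

Request:
step_arm([
  [[-0.016, -0.006, 0.3], [0, 0, 0], 0.6],
  [[0, 0, 0.4], [0, 0, 0], 0.6],
  [[0, 0, 0.41], [0, 0, 0], 0.6],
  [[0, 0, 0], [0, 0, 0], 0.6],
  [[0, 0, 0], [0, 0, 0], 0],
  [[0, 0, 0], [0, 0, 0], 0],
  [[0, 0, 0], [0, 0, 0], 0],
  [[0, 0, 0], [0, 0, 0], 0],
])

```text
t: 9.25
tcp_pos: [0.5086, -0.1618, 0.2781]
ee_rot: [1.326, 2.844, 0.003]
force: [1.2, 0.0, 4.7]
finger_gap: 0.236
```

Request:
step_arm([
  [[0, 0, 0], [0, 0, 0], 0],
  [[0, 0, -0.2], [0, 0, 0], 0],
  [[0, 0, -0.3], [0, 0, 0], 0],
  [[0, 0, -0.3], [0, 0, 0], 0],
  [[0, 0, -0.3], [0, 0, 0], 0],
  [[0.243, 0.289, 0], [0, 0, 0], 0],
  [[0.243, 0.289, 0], [0, 0, 0], 0],
  [[0.243, 0.289, 0], [0, 0, 0], 0],
])

```text
t: 9.92
tcp_pos: [0.5271, -0.0495, 0.3875]
ee_rot: [1.329, 2.844, 0.004]
force: [1.7, 0.1, -1.2]
finger_gap: 0.237
```

Request:
step_arm([
  [[0.243, 0.289, 0], [0, 0, 0], 0],
  [[0.243, 0.289, 0], [0, 0, 0], 0],
  [[0.243, 0.286, 0], [0, 0, 0], 0],
  [[0, 0, 0], [0, 0, 0], 0],
  [[0, 0, 0], [0, 0, 0], 0],
  [[0, 0, 0], [0, 0, 0], 0],
])

```text
t: 10.42
tcp_pos: [0.5464, 0.0607, 0.3863]
ee_rot: [1.328, 2.847, 0.0]
force: [0.1, -0.7, -0.6]
finger_gap: 0.239
```

Run:
```python
from look import *
im=grab('wrist')
s=ctrl.sense();print(s['t'],s['tcp_pos'],s['finger_gap'],s['force'])
for b in blobs(im,(8,90,70),(28,255,255),.247): print(b)
print('well',proj(im,[.5465,.0628,.075]),'axis tip',proj(im,s['tcp_pos']-[0,0,.2695]),'cap',proj(im,s['tcp_pos']-[0,0,.1395]))
rel([.5465,.0628,.325],down(40))
g=cv2.cvtColor(im['color'],cv2.COLOR_RGB2GRAY);x,y=258,180
save(im,'pics/w5.png',(200,140,320,300),2.5)
```

```text
10.4667 [0.54643866 0.05990189 0.38629412] 0.23625970038287528 [-0.06546347  0.12939817 -0.70406136]
([204.0, 244.9], 69, [0.5182, 0.064, 0.247])
([257.8, 278.3], 490, [0.5423, 0.066, 0.247])
([3.0, 330.8], 62, [0.4786, -0.0199, 0.247])
well [258.93400568 177.93210247] axis tip [256.69315054 194.19256116] cap [255.87155146 294.54440303]
turn [ 0.0004  0.0003 -0.001 ] shift [0.022 0.019 0.613] rows>= 1.5
```

View pics/w5.png

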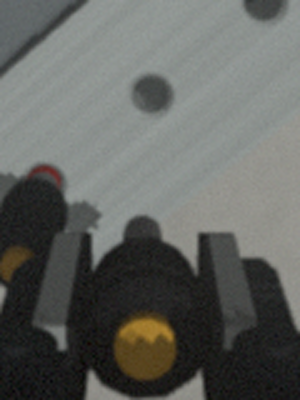

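The held probe is tilted: tip at (142,215) in the crop instead of ~(143,118). I carried it over the well-5 handle too low and it brushed it. I'll measure the tilt and turn the tool to compensate.

Run:
```python
from look import *
im=grab('wrist');s=ctrl.sense();Rm=R.from_rotvec(s['ee_rot']).as_matrix()
m=cv2.inRange(cv2.cvtColor(im['color'],cv2.COLOR_RGB2HSV),(8,90,70),(28,255,255))
for th in np.radians([0,5,10,12,14,16,18,20,25]):
    ax=Rm@np.array([-np.sin(th),0,np.cos(th)])  # towards tip
    G=s['tcp_pos']+Rm@np.array([0,0,.155])
    # handle centre 7 mm below grasp: tip 114.5 along, cap -15.5
    nose=G+ax*.1085; tip=proj(im,nose); up=proj(im,nose+Rm@np.array([.006,0,0]))
    print(round(np.degrees(th)),'nose c',tip.round(1),'edge',up.round(1),'cap',proj(im,G-ax*.0155).round(1))
save(im,'pics/w6.png',(200,140,320,300),5)
top=grab('top')
for b in blobs(top,(8,90,90),(28,255,255),.145,6): 
    if 180<b[0][0]<340 and 150<b[0][1]<235: print(b)
```

```text
0 nose c [257.3 196.2] edge [257.3 188.6] cap [256.9 293.8]
5 nose c [257.3 208.2] edge [257.3 200.7] cap [256.9 290.7]
10 nose c [257.3 220.2] edge [257.3 212.9] cap [256.9 287.4]
12 nose c [257.3 225.1] edge [257.3 217.8] cap [256.9 286. ]
14 nose c [257.3 230. ] edge [257.3 222.7] cap [256.9 284.7]
16 nose c [257.3 234.9] edge [257.3 227.7] cap [256.9 283.3]
18 nose c [257.3 239.8] edge [257.3 232.6] cap [256.9 281.9]
20 nose c [257.3 244.7] edge [257.3 237.6] cap [256.9 280.5]
25 nose c [257.3 257.2] edge [257.3 250.1] cap [256.9 276.9]
([326.0, 203.3], 7, [0.4571, -0.1585, 0.145])
([326.0, 221.5], 6, [0.4066, -0.1577, 0.145])
```

Request:
step_arm([
  [[-0.2, 0.01, -0.1], [0, 0, 0], 0],
  [[-0.206, 0.01, -0.1], [0, 0, 0], 0],
  [[0, 0, 0], [0, 0.0593, 0], 0],
  [[0, 0, 0], [0, 0.0593, 0], 0],
  [[0, 0, 0], [0, 0.0593, 0], 0],
  [[0, 0, 0], [0, 0, 0], 0],
  [[0, 0, 0], [0, 0, 0], 0],
  [[0, 0, 0], [0, 0, 0], 0],
])

```text
t: 11.23
tcp_pos: [0.5741, 0.0308, 0.4057]
ee_rot: [-1.221, -2.615, -0.17]
force: [-0.8, 0.8, -1.1]
finger_gap: 0.241
```

Run:
```python
from look import *
im=grab('wrist');s=ctrl.sense();Rm=R.from_rotvec(s['ee_rot']).as_matrix();print(s['tcp_pos'],Rm.round(3).tolist())
for th in np.radians([14,16,18]):
    G=s['tcp_pos']+Rm@np.array([0,0,.155]);ax=Rm@np.array([-np.sin(th),0,np.cos(th)]);n=G+ax*.1085
    print(ax.round(3),n.round(4),proj(im,n).round(1))
w=proj(im,[.5465,.0628,.075]);print('well',w,'level-with-nose',proj(im,[.5465,.0628,n[2]]))
save(im,'pics/w6.png',(190,100,330,300),3)
sc=grab('scene');save(sc,'pics/s1.png',(220,150,350,310),3)
a=cv2.imread('pics/w6.png');b=cv2.imread('pics/s1.png');h=600
b=cv2.copyMakeBorder(b,0,max(0,h-b.shape[0]),0,0,cv2.BORDER_CONSTANT)[:h];cv2.imwrite('pics/ws.png',cv2.hconcat([a[:,:400],b])[:, :800])
```

```text
[0.57400493 0.03128207 0.40585834] [[-0.618, 0.766, -0.175], [0.737, 0.643, 0.21], [0.273, 0.0, -0.962]]
[-0.021  0.025 -0.999] [0.5446 0.0665 0.1483] [257.8 228.7]
[ 0.002 -0.002 -1.   ] [0.547  0.0636 0.1483] [257.8 233.6]
[ 0.024 -0.028 -0.999] [0.5494 0.0607 0.1483] [257.8 238.5]
well [256.88446995 222.88214325] level-with-nose [256.64956586 233.94203335]
```

View pics/ws.png

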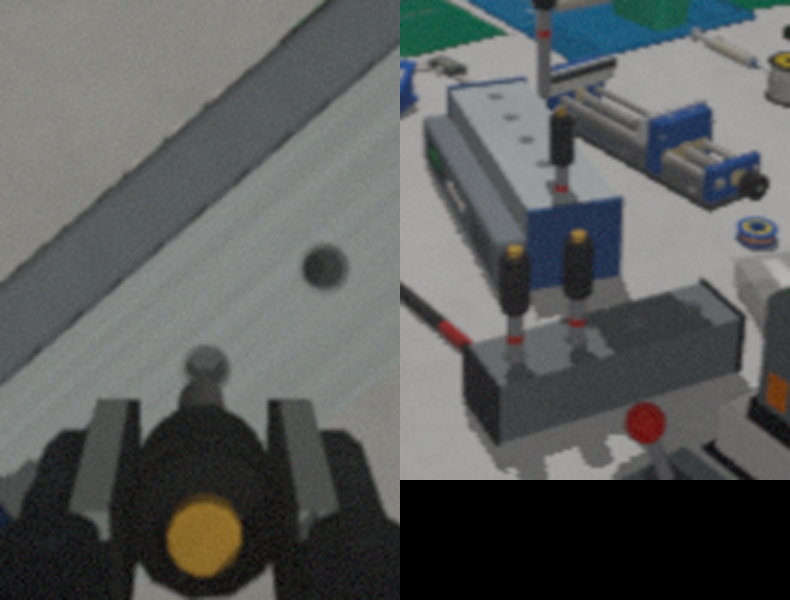

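Run:
```python
from look import *
sc=grab('scene');p=[.538,.012]
for z in (.075,.081,.1,.145,.085,.091,.11,.155,.095,.101,.12,.165): 
    u=proj(sc,[*p,z]);print(z,u.round(1),((u-[220,150])*3+[400,0]).round(0))
x,y=(proj(sc,[*p,.12])).astype(int)
c=sc['color']
for r in range(y-20,y+30): print(r,c[r,x-1:x+3].mean(0).round(0),end='; ')
```

```text
0.075 [273.1 212.6] [559. 188.]
0.081 [273.1 210.5] [559. 182.]
0.1 [273.2 203.9] [560. 162.]
0.145 [273.5 188. ] [560. 114.]
0.085 [273.1 209.1] [559. 177.]
0.091 [273.2 207.1] [559. 171.]
0.11 [273.3 200.4] [560. 151.]
0.155 [273.5 184.4] [561. 103.]
0.095 [273.2 205.7] [560. 167.]
0.101 [273.2 203.6] [560. 161.]
0.12 [273.3 196.9] [560. 141.]
0.165 [273.6 180.7] [561.  92.]
176 [51. 52. 50.]; 177 [88. 88. 87.]; 178 [108. 108. 108.]; 179 [106. 107. 107.]; 180 [100. 103. 106.]; 181 [71. 81. 97.]; 182 [ 84.  88. 100.]; 183 [78. 83. 92.]; 184 [72. 76. 86.]; 185 [96. 91. 82.]; 186 [98. 86. 68.]; 187 [95. 79. 54.]; 188 [76. 63. 45.]; 189 [44. 40. 37.]; 190 [37. 37. 39.]; 191 [36. 36. 38.]; 192 [38. 36. 38.]; 193 [34. 35. 38.]; 194 [36. 37. 37.]; 195 [35. 37. 38.]; 196 [37. 36. 39.]; 197 [33. 33. 35.]; 198 [32. 34. 36.]; 199 [36. 37. 38.]; 200 [32. 34. 37.]; 201 [32. 34. 38.]; 202 [36. 35. 39.]; 203 [35. 36. 37.]; 204 [36. 36. 38.]; 205 [57. 58. 61.]; 206 [81. 81. 83.]; 207 [86. 86. 88.]; 208 [86. 86. 88.]; 209 [85. 86. 86.]; 210 [84. 82. 84.]; 211 [88. 73. 75.]; 212 [102.  53.  52.]; 213 [104.  51.  51.]; 214 [92. 78. 80.]; 215 [86. 88. 88.]; 216 [87. 90. 91.]; 217 [80. 84. 88.]; 218 [55. 64. 77.]; 219 [38. 53. 76.]; 220 [37. 50. 76.]; 221 [36. 52. 77.]; 222 [36. 49. 75.]; 223 [35. 50. 76.]; 224 [36. 51. 76.]; 225 [36. 51. 75.];
```

Run:
```python
from look import *
im=grab('wrist');s=ctrl.sense();g=cv2.cvtColor(im['color'],cv2.COLOR_RGB2GRAY)
def well(p):
    u=proj(im,[*p,.075]).round().astype(int);a=g[u[1]-16:u[1]+17,u[0]-16:u[0]+17]
    c=cv2.HoughCircles(cv2.medianBlur(cv2.resize(a,None,fx=4,fy=4,interpolation=cv2.INTER_CUBIC),5),cv2.HOUGH_GRADIENT,2,60,param1=60,param2=12,minRadius=20,maxRadius=36)
    if c is None: return None
    q=c[0,0,:2]/4+u-16-.4; return q,c[0,0,2]/4,onz(im,*q,.075).round(4)
print(well([.5465,.0628]),well([.555,.1137]),well([.5635,.1648]))
a=g[215:240,235:285];
for r in range(226,236,2): print(r,g[r,242:275].tolist())
rel([.5465+.0275,.0628-.0327,.35],R.from_rotvec(s['ee_rot']).as_matrix())
```

```text
(array([257.85, 222.85]), np.float32(7.05), array([0.5468, 0.0648, 0.075 ])) (array([296.35, 190.35]), np.float32(6.5), array([0.5553, 0.1143, 0.075 ])) (array([335.85, 155.85]), np.float32(7.6), array([0.5634, 0.1659, 0.075 ]))
226 [139, 133, 137, 137, 137, 130, 131, 126, 120, 96, 75, 60, 53, 57, 59, 55, 57, 58, 59, 62, 60, 62, 85, 101, 118, 133, 138, 134, 131, 137, 137, 134, 133]
228 [136, 137, 134, 133, 129, 131, 133, 128, 122, 93, 67, 49, 53, 52, 53, 57, 62, 62, 64, 66, 63, 81, 93, 114, 127, 128, 135, 134, 136, 136, 137, 132, 132]
230 [134, 130, 133, 131, 134, 131, 133, 126, 89, 55, 48, 45, 52, 51, 55, 56, 61, 63, 63, 63, 60, 79, 108, 129, 138, 135, 134, 135, 136, 133, 131, 130, 133]
232 [134, 126, 131, 129, 131, 132, 131, 105, 64, 44, 43, 52, 53, 57, 54, 59, 62, 60, 69, 64, 70, 72, 101, 131, 137, 133, 130, 132, 134, 125, 130, 128, 130]
234 [131, 130, 131, 133, 135, 132, 128, 83, 46, 38, 47, 50, 46, 52, 49, 56, 55, 54, 49, 55, 61, 67, 85, 124, 136, 134, 132, 127, 133, 130, 130, 130, 129]
turn [0. 0. 0.] shift [-0.166 -0.011  0.534] rows>= 1.3
```

Request:
step_arm([
  [[-0.075, 0.01, 0.265], [0, 0, 0], 0],
  [[-0.075, 0, 0.265], [0, 0, 0], 0],
  [[0, 0, 0], [0, 0, 0], 0],
  [[-0.0205, 0, 0.072], [0, 0, 0], 0],
  [[-0.0205, 0, 0.072], [0, 0, 0], 0],
  [[-0.0205, 0, 0.072], [0, 0, 0], 0],
  [[-0.0205, 0, 0.072], [0, 0, 0], 0],
  [[0, 0, 0], [0, 0, 0], 0],
])

```text
t: 12.1
tcp_pos: [0.5746, 0.0321, 0.3196]
ee_rot: [-1.219, -2.613, -0.17]
force: [-0.0, -0.7, -1.5]
finger_gap: 0.235
```

Run:
```python
from look import *
s=ctrl.sense();print(s['t'],s['tcp_pos'],s['finger_gap'],s['force'],s['wrist_torque']); Rm=R.from_rotvec(s['ee_rot']).as_matrix();print('tool force',(Rm.T@s['force']).round(1))
```

```text
12.1 [0.57455368 0.03206567 0.31960103] 0.23510837085365566 [-0.03446846 -0.66811594 -1.45889251] [-0.61029728 -0.40510792 -0.02705812]
tool force [-0.9 -0.5  1.3]
```

Request:
step_arm([
  [[-0.019, 0, 0.067], [0, 0, 0], 0],
  [[-0.019, 0, 0.067], [0, 0, 0], 0],
  [[-0.019, 0, 0.067], [0, 0, 0], 0],
  [[0, 0, 0], [0, 0, 0], 0],
  [[0, 0, 0], [0, 0, 0], 0],
])

```text
t: 12.52
tcp_pos: [0.5746, 0.0321, 0.2991]
ee_rot: [-1.219, -2.613, -0.17]
force: [0.4, -2.7, -3.0]
finger_gap: 0.239
```

Run:
```python
from look import *
s=ctrl.sense();print(s['t'],s['tcp_pos'],s['finger_gap'],s['force'],s['wrist_torque']); Rm=R.from_rotvec(s['ee_rot']).as_matrix();print('tool force',(Rm.T@s['force']).round(1))
```

```text
12.5167 [0.57457028 0.03208889 0.29909132] 0.23924274734104536 [ 0.40216677 -2.70828022 -2.96018356] [-1.1541171  -0.34594115  0.12586123]
tool force [-3.1 -1.4  2.2]
```

Request:
step_arm([
  [[-0.019, 0, 0.067], [0, 0, 0], 0],
  [[-0.019, 0, 0.067], [0, 0, 0], 0],
  [[-0.016, 0, 0.055], [0, 0, 0], 0],
  [[0, 0, 0], [0, 0, 0], 0],
  [[0, 0, 0], [0, 0, 0], 0],
])

```text
t: 12.93
tcp_pos: [0.5752, 0.0316, 0.2821]
ee_rot: [-1.22, -2.614, -0.174]
force: [-3.3, -6.5, 20.3]
finger_gap: 0.24
```

Run:
```python
from look import *
s=ctrl.sense();print(s['t'],s['tcp_pos'],s['finger_gap'],s['force'],s['wrist_torque']); Rm=R.from_rotvec(s['ee_rot']).as_matrix();print('tool force',(Rm.T@s['force']).round(1))
```

```text
12.9333 [0.57522414 0.03157516 0.28207138] 0.2396563181296119 [-3.32349411 -6.49572398 20.30659356] [-1.03876219  1.59009853  0.42510791]
tool force [  2.9  -6.7 -20.3]
```

Request:
step_arm([
  [[-0.008, 0, 0.027], [0, 0, 0], 0],
  [[0, 0, 0], [0, 0, 0], 0],
  [[0, 0, 0], [0, 0, 0], 0.6],
  [[0, 0, 0], [0, 0, 0], 0.6],
  [[0.008, 0, -0.027], [0, 0, 0], 0.6],
  [[0.1, 0, -0.353], [0, 0, 0], 0.6],
  [[0.1, 0, -0.353], [0, 0, 0], 0.6],
  [[0.1, 0, -0.353], [0, 0, 0], 0.6],
])

```text
t: 13.6
tcp_pos: [0.5745, 0.0326, 0.3908]
ee_rot: [-1.217, -2.612, -0.17]
force: [0.9, 0.2, -0.7]
finger_gap: 0.599
```

Request:
step_arm([
  [[0, 0, 0], [0, -0.0593, 0], 0.6],
  [[0, 0, 0], [0, -0.0593, 0], 0.6],
  [[0, 0, 0], [0, -0.0593, 0], 0.6],
  [[0, 0, 0], [0, 0, 0], 0.6],
  [[0, 0, 0], [0, 0, 0], 0.6],
])

```text
t: 14.02
tcp_pos: [0.5745, 0.0332, 0.3899]
ee_rot: [-1.323, -2.846, -0.002]
force: [0.0, 0.1, -0.7]
finger_gap: 0.6
```

```bash
cat >> look.py <<'E'
def heights(p,sc=None,n=None):
    "rows of cap top / handle bottom / band in scene at xy p, against those for a home probe"
    sc=sc or grab('scene');hsv=cv2.cvtColor(sc['color'],cv2.COLOR_RGB2HSV)
    x=int(round(proj(sc,[*p,.1])[0]));exp=[proj(sc,[*p,z])[1] for z in (.145,.1,.081,.075)]
    y0,y1=int(exp[0]-25),int(exp[3]+8);col=hsv[y0:y1,x-1:x+2].astype(float)
    sat=col[...,1].mean(1);val=col[...,2].mean(1);hue=col[...,0]
    red=[y0+i for i in range(y1-y0) if sat[i]>90 and (np.median(hue[i])<10 or np.median(hue[i])>170)]
    blk=[y0+i for i in range(y1-y0) if val[i]<48]
    print(p,'band rows',red,'dark',(blk[0],blk[-1]) if blk else None,'expected cap/hbot/band',np.round(exp,1))
E
python3 - <<'E'
from look import *
s=ctrl.sense();print(s['t'],s['tcp_pos'],s['finger_gap'])
heights([.538,.012]);heights([.5467,.0635])
rel([.4578,-.1595,.385],down(40))
im=grab('wrist')
for b in blobs(im,(8,90,70),(28,255,255),.135): print(b)
E
```

```text
14.0167 [0.57445157 0.03323179 0.38992525] 0.5995030117307559
[0.538, 0.012] band rows [212, 213] dark (190, 204) expected cap/hbot/band [188.  203.9 210.5 212.6]
[0.5467, 0.0635] band rows [203, 204] dark (182, 195) expected cap/hbot/band [180.  195.5 201.9 203.9]
turn [-0.0004 -0.0021  0.0001] shift [-0.717 -2.128  0.048] rows>= 5.4
([260.6, 147.2], 200, [0.5511, 0.0635, 0.135])
([200.3, 191.8], 187, [0.5385, 0.0107, 0.135])
([308.7, 279.0], 51, [0.6474, 0.0082, 0.135])
([109.9, 381.2], 59, [0.5826, -0.1819, 0.135])
```

Request:
step_arm([
  [[-0.1195, -0.355, 0], [0, 0, 0], 0.6],
  [[-0.1195, -0.355, 0], [0, 0, 0], 0.6],
  [[-0.1195, -0.355, 0], [0, 0, 0], 0.6],
  [[-0.1195, -0.355, 0], [0, 0, 0], 0.6],
  [[-0.1195, -0.355, 0], [0, 0, 0], 0.6],
  [[-0.1195, -0.353, 0], [0, 0, 0], 0.6],
  [[0, 0, 0], [0, 0.002, 0], 0.6],
  [[0, 0, 0], [0, 0, 0], 0.6],
])

```text
t: 14.83
tcp_pos: [0.4569, -0.1619, 0.3904]
ee_rot: [-1.333, -2.84, -0.005]
force: [0.9, 0.7, -0.3]
finger_gap: 0.599
```

Run:
```python
from look import *
im=grab('wrist')
s=ctrl.sense();print(s['t'],s['tcp_pos'],s['finger_gap'],s['force'])
for b in blobs(im,(8,90,70),(28,255,255),.135): print(b)
rel([.4577,-.1592,.275],down(40))
```

```text
14.8833 [ 0.45779796 -0.16026147  0.39026487] 0.6017607901106042 [ 0.28645817  0.99789859 -0.30124239]
([207.5, 153.6], 195, [0.4078, -0.1571, 0.135])
([261.7, 198.8], 175, [0.4584, -0.1585, 0.135])
([501.2, 220.4], 163, [0.6087, -0.0564, 0.135])
([487.8, 301.7], 947, [0.6579, -0.1083, 0.135])
([233.9, 316.0], 119, [0.5058, -0.2508, 0.135])
([210.5, 332.7], 579, [0.5009, -0.2763, 0.135])
turn [ 0.0006 -0.0029 -0.0014] shift [0.009 0.006 1.153] rows>= 2.8
```

Request:
step_arm([
  [[0.008, 0.006, 0.35], [0, 0, 0], 0.6],
  [[0, 0, 0.4], [0, 0, 0], 0.6],
  [[0, 0, 0.4], [0, 0, 0], 0.6],
  [[0, 0, 0], [0, 0, 0], 0.6],
  [[0, 0, 0], [0, 0, 0], 0],
  [[0, 0, 0], [0, 0, 0], 0],
  [[0, 0, 0], [0, 0, 0], 0],
  [[0, 0, 0], [0, 0, 0], 0],
])

```text
t: 15.55
tcp_pos: [0.4587, -0.1586, 0.2774]
ee_rot: [1.327, 2.847, 0.005]
force: [0.9, 0.4, 3.6]
finger_gap: 0.239
```

Request:
step_arm([
  [[0, 0, 0], [0, 0, 0], 0],
  [[0, 0, -0.2], [0, 0, 0], 0],
  [[0, 0, -0.375], [0, 0, 0], 0],
  [[0, 0, -0.375], [0, 0, 0], 0],
  [[0, 0, -0.375], [0, 0, 0], 0],
  [[0, 0, -0.375], [0, 0, 0], 0],
  [[0, 0, 0], [0, 0, 0], 0],
])

```text
t: 16.13
tcp_pos: [0.4587, -0.16, 0.4527]
ee_rot: [1.326, 2.841, 0.01]
force: [1.1, -0.4, -0.6]
finger_gap: 0.238
```

Request:
step_arm([
  [[0.183, 0.313, 0], [0, 0, 0], 0],
  [[0.183, 0.313, 0], [0, 0, 0], 0],
  [[0.183, 0.313, 0], [0, 0, 0], 0],
  [[0.183, 0.313, 0], [0, 0, 0], 0],
  [[0.183, 0.313, 0], [0, 0, 0], 0],
  [[0.183, 0.313, 0], [0, 0, 0], 0],
  [[0.183, 0.313, 0], [0, 0, 0], 0],
  [[0.183, 0.313, 0], [0, 0, 0], 0],
])

```text
t: 16.8
tcp_pos: [0.5559, 0.1159, 0.4464]
ee_rot: [-1.327, -2.845, -0.004]
force: [0.8, 0.1, -0.0]
finger_gap: 0.237
```

Request:
step_arm([
  [[0, 0, 0], [0, 0, 0], 0],
  [[0, 0, 0.3], [0, 0, 0], 0],
  [[0, 0, 0.3], [0, 0, 0], 0],
  [[0, 0, 0], [0, 0, 0], 0],
  [[0, 0, 0], [0, 0, 0], 0],
])

```text
t: 17.22
tcp_pos: [0.5552, 0.1143, 0.3856]
ee_rot: [-1.326, -2.843, -0.0]
force: [0.4, 0.9, -0.7]
finger_gap: 0.235
```

```bash
cat >> look.py <<'E'
def tipcheck(W):
    im=grab('wrist');s=ctrl.sense();Rm=R.from_rotvec(s['ee_rot']).as_matrix()
    print(s['t'],s['tcp_pos'],s['finger_gap'],s['force'].round(1))
    c=[b for b in blobs(im,(8,90,70),(28,255,255),.2,200) if abs(b[0][0]-257)<15];print('cap',c)
    n=s['tcp_pos']+Rm@np.array([0,0,.2635]);e=n+Rm@np.array([.006,0,0])
    print('nose c,edge if upright',proj(im,n).round(1),proj(im,e).round(1),'cap',proj(im,s['tcp_pos']+Rm@np.array([0,0,.1395])).round(1),'well',proj(im,[*W,.075]).round(1))
    rel([*W,s['tcp_pos'][2]],Rm,s)
    return im
E
python3 - <<'E'
from look import *
im=tipcheck([.555,.1137]);save(im,'pics/w7.png',(200,140,320,300),3)
E
```

```text
17.2667 [0.55578099 0.11423775 0.38712674] 0.24243956091276384 [ 0.5 -0.4 -0.4]
cap [([257.5, 292.7], 441, [0.5745, 0.0908, 0.2])]
nose c,edge if upright [258.9 197.5] [258.9 189.8] cap [259.2 297. ] well [257.5 181.7]
turn [0. 0. 0.] shift [ 0.001 -0.009 -0.   ] rows>= 0.0
```

View pics/w7.png

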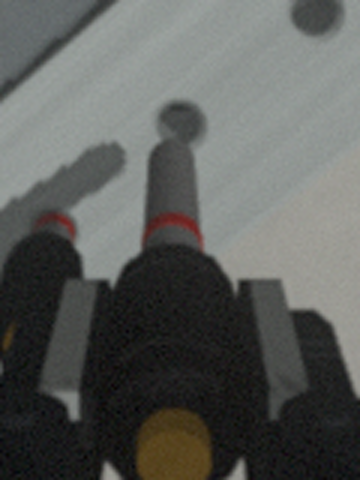

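Run:
```python
from look import *
im=tipcheck([.555,.1137]);g=cv2.GaussianBlur(cv2.cvtColor(im['color'],cv2.COLOR_RGB2GRAY),(3,3),0)
for r in (176,178,180,182,184,186,188,190,195,200,205): print(r,g[r,245:275:1].tolist())
```

```text
17.3167 [0.55602575 0.1142467  0.38778612] 0.2380093412176084 [ 1.3  0.2 -0.4]
cap [([257.5, 292.6], 448, [0.5762, 0.0901, 0.2])]
nose c,edge if upright [258.3 196.6] [258.3 189. ] cap [258.4 294.9] well [256.2 180.5]
turn [0. 0. 0.] shift [ 0.002 -0.011 -0.   ] rows>= 0.0
176 [152, 151, 150, 149, 142, 131, 113, 93, 79, 72, 70, 68, 67, 68, 69, 70, 71, 73, 77, 87, 102, 121, 139, 147, 147, 147, 147, 147, 147, 148]
178 [152, 151, 149, 146, 138, 125, 106, 87, 76, 74, 74, 73, 73, 74, 74, 72, 71, 70, 72, 78, 89, 104, 125, 140, 148, 149, 148, 148, 147, 147]
180 [150, 149, 148, 146, 140, 126, 109, 99, 91, 83, 76, 73, 73, 73, 73, 72, 72, 72, 72, 75, 85, 101, 121, 139, 147, 148, 148, 148, 148, 150]
182 [150, 148, 146, 145, 142, 132, 116, 105, 100, 97, 91, 83, 77, 75, 74, 73, 73, 73, 74, 81, 93, 108, 126, 140, 146, 147, 148, 150, 151, 151]
184 [147, 145, 145, 146, 145, 141, 131, 117, 104, 98, 94, 91, 87, 80, 73, 72, 73, 77, 87, 100, 111, 124, 138, 146, 149, 150, 150, 151, 151, 151]
186 [145, 144, 144, 145, 146, 147, 144, 134, 115, 95, 83, 82, 82, 81, 77, 79, 89, 104, 116, 122, 130, 141, 149, 151, 151, 151, 150, 151, 151, 150]
188 [145, 145, 145, 147, 146, 136, 117, 96, 80, 72, 70, 73, 76, 78, 79, 83, 92, 106, 122, 137, 147, 152, 153, 152, 150, 150, 151, 151, 151, 150]
190 [146, 147, 148, 145, 131, 102, 75, 64, 64, 68, 71, 73, 76, 78, 79, 81, 83, 90, 107, 131, 147, 152, 152, 152, 151, 151, 150, 151, 151, 151]
195 [147, 146, 144, 129, 97, 70, 61, 63, 64, 66, 69, 72, 75, 78, 81, 81, 82, 82, 86, 104, 132, 148, 151, 151, 150, 149, 149, 149, 148, 147]
200 [147, 147, 143, 123, 89, 65, 60, 62, 64, 66, 69, 73, 76, 78, 79, 80, 80, 81, 84, 95, 117, 138, 147, 147, 146, 146, 146, 145, 145, 147]
205 [150, 149, 138, 110, 78, 61, 60, 61, 62, 65, 68, 72, 74, 77, 79, 80, 81, 82, 82, 87, 105, 130, 144, 147, 148, 148, 149, 149, 150, 150]
```

Request:
step_arm([
  [[-0.006, 0.014, 0.15], [0, 0, 0], 0],
  [[0, 0, 0.15], [0, 0, 0], 0],
  [[0, 0, 0], [0, 0, 0], 0],
  [[0, 0, 0.06], [0, 0, 0], 0],
  [[0, 0, 0.06], [0, 0, 0], 0],
  [[0, 0, 0.06], [0, 0, 0], 0],
  [[0, 0, 0], [0, 0, 0], 0],
])

```text
t: 17.9
tcp_pos: [0.5568, 0.1148, 0.337]
ee_rot: [-1.326, -2.844, -0.001]
force: [0.3, 0.1, -1.4]
finger_gap: 0.238
```

```bash
cat > st.py <<'E'
from look import *
s=ctrl.sense();Rm=R.from_rotvec(s['ee_rot']).as_matrix();print(s['t'],s['tcp_pos'].round(4),s['finger_gap'].round(3),'force',s['force'].round(1),'tool frame',(Rm.T@s['force']).round(1))
E
python3 st.py
```

```text
Traceback (most recent call last):
  File "st.py", line 2, in <module>
    s=ctrl.sense();Rm=R.from_rotvec(s['ee_rot']).as_matrix();print(s['t'],s['tcp_pos'].round(4),s['finger_gap'].round(3),'force',s['force'].round(1),'tool frame',(Rm.T@s['force']).round(1))
                                                                                                ^^^^^^^^^^^^^^^^^^^^^
AttributeError: 'float' object has no attribute 'round'
```

In freely. On down, stopping just past the blocked depth.

Request:
step_arm([
  [[0, 0, 0.07], [0, 0, 0], 0],
  [[0, 0, 0.07], [0, 0, 0], 0],
  [[0, 0, 0.07], [0, 0, 0], 0],
  [[0, 0, 0.07], [0, 0, 0], 0],
  [[0, 0, 0.06], [0, 0, 0], 0],
  [[0, 0, 0], [0, 0, 0], 0],
  [[0, 0, 0], [0, 0, 0], 0],
])

```text
t: 18.48
tcp_pos: [0.5581, 0.1144, 0.3064]
ee_rot: [1.329, 2.846, 0.007]
force: [-4.6, -4.5, 25.7]
finger_gap: 0.241
```

```bash
sed -i "s/s\['finger_gap'\].round(3)/round(s['finger_gap'],3)/" st.py; python3 st.py
```

```text
18.4833 [0.5581 0.1144 0.3064] 0.241 force [-4.6 -4.5 25.7] tool frame [ -0.4  -6.3 -25.8]
```

Bottomed at TCP z 0.3064, exactly the blocked depth (≈20 mm early): well 3 is blocked. Pulling out and going to the next well.

Request:
step_arm([
  [[0, 0, -0.1], [0, 0, 0], 0],
  [[0, 0, -0.3], [0, 0, 0], 0],
  [[0, 0, -0.4], [0, 0, 0], 0],
  [[0, 0, 0], [0, 0, 0], 0],
  [[0.169, 0.198, 0], [0, 0, 0], 0],
  [[0.169, 0.198, 0], [0, 0, 0], 0],
  [[0, 0, 0], [0, 0, 0], 0],
  [[0, 0, 0], [0, 0, 0], 0],
])

```text
t: 19.15
tcp_pos: [0.5654, 0.1684, 0.3829]
ee_rot: [-1.321, -2.846, -0.002]
force: [-0.1, -0.5, -0.7]
finger_gap: 0.238
```

Request:
step_arm([
  [[0, 0, 0], [0, 0, 0], 0],
  [[0, 0, 0], [0, 0, 0], 0],
])

```text
t: 19.32
tcp_pos: [0.5657, 0.1653, 0.3835]
ee_rot: [-1.328, -2.844, -0.002]
force: [-0.8, 0.2, -1.1]
finger_gap: 0.237
```

```bash
python3 st.py
python3 - <<'E'
from look import *
im=tipcheck([.5635,.1648]);g=cv2.GaussianBlur(cv2.cvtColor(im['color'],cv2.COLOR_RGB2GRAY),(3,3),0)
def mid(r,th=110):
    x=np.where(g[r,235:280]<th)[0]+235; return (x.min(),x.max(),(x.min()+x.max())/2) if len(x) else None
for r in range(168,206,2): print(r,mid(r))
E
```

```text
19.3167 [0.5657 0.1653 0.3835] 0.237 force [-0.8  0.2 -1.1] tool frame [ 0.6 -0.5  1.1]
19.3667 [0.56573596 0.16521472 0.38364834] 0.24100682360001519 [ 0.8  0.3 -0.9]
cap [([257.5, 293.2], 414, [0.5846, 0.1427, 0.2])]
nose c,edge if upright [257.5 196.1] [257.5 188.5] cap [257.3 293.8] well [255.4 180.5]
turn [0. 0. 0.] shift [ 0.011 -0.02   0.   ] rows>= 0.1
168 None
170 None
172 (np.int64(254), np.int64(260), np.float64(257.0))
174 (np.int64(251), np.int64(263), np.float64(257.0))
176 (np.int64(250), np.int64(265), np.float64(257.5))
178 (np.int64(250), np.int64(265), np.float64(257.5))
180 (np.int64(250), np.int64(265), np.float64(257.5))
182 (np.int64(251), np.int64(265), np.float64(258.0))
184 (np.int64(252), np.int64(264), np.float64(258.0))
186 (np.int64(253), np.int64(262), np.float64(257.5))
188 (np.int64(236), np.int64(262), np.float64(249.0))
190 (np.int64(235), np.int64(263), np.float64(249.0))
192 (np.int64(235), np.int64(264), np.float64(249.5))
194 (np.int64(235), np.int64(264), np.float64(249.5))
196 (np.int64(235), np.int64(264), np.float64(249.5))
198 (np.int64(235), np.int64(264), np.float64(249.5))
200 (np.int64(235), np.int64(264), np.float64(249.5))
202 (np.int64(249), np.int64(265), np.float64(257.0))
204 (np.int64(248), np.int64(265), np.float64(256.5))
```

Request:
step_arm([
  [[0, 0.003, 0.15], [0, 0, 0], 0],
  [[0, 0, 0.15], [0, 0, 0], 0],
  [[0, 0, 0], [0, 0, 0], 0],
  [[0, 0, 0.06], [0, 0, 0], 0],
  [[0, 0, 0.06], [0, 0, 0], 0],
  [[0, 0, 0.06], [0, 0, 0], 0],
  [[0, 0, 0], [0, 0, 0], 0],
])

```text
t: 19.95
tcp_pos: [0.5656, 0.1662, 0.3348]
ee_rot: [-1.327, -2.844, -0.001]
force: [-0.5, -1.5, -0.5]
finger_gap: 0.237
```

```bash
python3 st.py
```

```text
19.95 [0.5656 0.1662 0.3348] 0.237 force [-0.5 -1.5 -0.5] tool frame [-0.9 -1.3  0.5]
```

Request:
step_arm([
  [[0, 0, 0.07], [0, 0, 0], 0],
  [[0, 0, 0.07], [0, 0, 0], 0],
  [[0, 0, 0.07], [0, 0, 0], 0],
  [[0, 0, 0.07], [0, 0, 0], 0],
  [[0, 0, 0.07], [0, 0, 0], 0],
  [[0, 0, 0.06], [0, 0, 0], 0],
  [[0, 0, 0.05], [0, 0, 0], 0],
  [[0, 0, 0], [0, 0, 0], 0],
])

```text
t: 20.62
tcp_pos: [0.5654, 0.1664, 0.2884]
ee_rot: [-1.326, -2.844, 0.0]
force: [-0.7, -3.4, -2.6]
finger_gap: 0.239
```

Request:
step_arm([
  [[0, 0, 0.05], [0, 0, 0], 0],
  [[0, 0, 0], [0, 0, 0], 0],
  [[0, 0, 0], [0, 0, 0], 0],
])

```text
t: 20.87
tcp_pos: [0.5664, 0.166, 0.2869]
ee_rot: [-1.328, -2.845, -0.004]
force: [-3.8, -6.1, 16.4]
finger_gap: 0.24
```

```bash
python3 st.py
```

```text
20.8667 [0.5664 0.166  0.2869] 0.24 force [-3.8 -6.1 16.4] tool frame [ -2.2  -6.8 -16.4]
```

Request:
step_arm([
  [[0, 0, 0.015], [0, 0, 0], 0],
  [[0, 0, 0], [0, 0, 0], 0],
  [[0, 0, 0], [0, 0, 0], 0.6],
  [[0, 0, 0], [0, 0, 0], 0.6],
  [[0, 0, -0.05], [0, 0, 0], 0.6],
  [[0, 0, -0.35], [0, 0, 0], 0.6],
  [[0, 0, -0.35], [0, 0, 0], 0.6],
  [[0, 0, -0.35], [0, 0, 0], 0.6],
])

```text
t: 21.53
tcp_pos: [0.5656, 0.1667, 0.3946]
ee_rot: [-1.326, -2.844, -0.002]
force: [1.1, 0.6, 0.2]
finger_gap: 0.597
```

Request:
step_arm([
  [[-0.1626, -0.3663, 0], [0, 0, 0], 0.6],
  [[-0.1626, -0.3663, 0], [0, 0, 0], 0.6],
  [[-0.1626, -0.3663, 0], [0, 0, 0], 0.6],
  [[-0.1626, -0.3663, 0], [0, 0, 0], 0.6],
  [[-0.1626, -0.3663, 0], [0, 0, 0], 0.6],
  [[-0.1626, -0.3663, 0], [0, 0, 0], 0.6],
  [[-0.1626, -0.3663, 0], [0, 0, 0], 0.6],
  [[-0.1626, -0.3663, 0], [0, 0, 0], 0.6],
])

```text
t: 22.2
tcp_pos: [0.424, -0.1229, 0.3931]
ee_rot: [-1.326, -2.845, -0.004]
force: [0.3, -1.7, -0.2]
finger_gap: 0.601
```

Request:
step_arm([
  [[-0.1626, -0.3663, 0], [0, 0, 0], 0.6],
  [[0, 0, 0], [0, 0, 0], 0.6],
  [[0, 0, 0], [0, 0, 0], 0.6],
  [[0, 0, 0], [0, 0, 0], 0.6],
])

```text
t: 22.53
tcp_pos: [0.4077, -0.1571, 0.393]
ee_rot: [-1.326, -2.845, -0.004]
force: [0.2, -0.2, -0.6]
finger_gap: 0.6
```

```bash
python3 st.py
python3 - <<'E'
from look import *
im=grab('wrist')
for b in blobs(im,(8,90,70),(28,255,255),.135): print(b)
rel([.4073,-.158,.275],down(40))
for w in ([.538,.012],[.5467,.0635],[.564,.165]): heights(w)
top=grab('top')
for b in blobs(top,(8,90,90),(28,255,255),.145,6): 
    if 180<b[0][0]<340 and 150<b[0][1]<235: print(b)
E
```

```text
22.5333 [ 0.4077 -0.1571  0.393 ] 0.6 force [ 0.2 -0.2 -0.6] tool frame [-0.2  0.   0.6]
([257.3, 200.1], 172, [0.4082, -0.1576, 0.135])
([226.1, 330.6], 574, [0.4626, -0.2636, 0.135])
([498.7, 325.4], 525, [0.6381, -0.1116, 0.135])
([265.2, 339.0], 129, [0.4935, -0.2489, 0.135])
turn [ 0.0003 -0.002   0.001 ] shift [-0.007 -0.014  1.179] rows>= 2.8
[0.538, 0.012] band rows [212, 213] dark (176, 204) expected cap/hbot/band [188.  203.9 210.5 212.6]
[0.5467, 0.0635] band rows [203, 204] dark (155, 196) expected cap/hbot/band [180.  195.5 201.9 203.9]
[0.564, 0.165] band rows [] dark (141, 185) expected cap/hbot/band [166.2 180.7 186.7 188.6]
([209.2, 164.2], 11, [0.5667, 0.1665, 0.145])
([245.8, 170.5], 13, [0.5491, 0.0642, 0.145])
([263.8, 174.5], 13, [0.5377, 0.014, 0.145])
```

Request:
step_arm([
  [[-0.003, 0, 0.38], [0, 0.002, 0], 0.6],
  [[0, 0, 0.4], [0, 0, 0], 0.6],
  [[0, 0, 0.38], [0, 0, 0], 0.6],
  [[0, 0, 0], [0, 0, 0], 0.6],
  [[0, 0, 0], [0, 0, 0], 0],
  [[0, 0, 0], [0, 0, 0], 0],
  [[0, 0, 0], [0, 0, 0], 0],
  [[0, 0, 0], [0, 0, 0], 0],
])

```text
t: 23.45
tcp_pos: [0.4083, -0.1576, 0.2789]
ee_rot: [-1.326, -2.845, -0.008]
force: [1.0, 1.7, 5.7]
finger_gap: 0.237
```

Request:
step_arm([
  [[0, 0, 0], [0, 0, 0], 0],
  [[0, 0, -0.2], [0, 0, 0], 0],
  [[0, 0, -0.375], [0, 0, 0], 0],
  [[0, 0, -0.375], [0, 0, 0], 0],
  [[0, 0, -0.375], [0, 0, 0], 0],
  [[0, 0, -0.375], [0, 0, 0], 0],
  [[0, 0, 0], [0, 0, 0], 0],
  [[0.164, 0.335, 0], [0, 0, 0], 0],
])

```text
t: 24.12
tcp_pos: [0.4216, -0.1301, 0.4505]
ee_rot: [1.341, 2.841, 0.011]
force: [1.0, -0.8, -0.6]
finger_gap: 0.236
```

Request:
step_arm([
  [[0.164, 0.335, 0], [0, 0, 0], 0],
  [[0.164, 0.335, 0], [0, 0, 0], 0],
  [[0.164, 0.335, 0], [0, 0, 0], 0],
  [[0.164, 0.335, 0], [0, 0, 0], 0],
  [[0.164, 0.335, 0], [0, 0, 0], 0],
  [[0.164, 0.335, 0], [0, 0, 0], 0],
  [[0.164, 0.335, 0], [0, 0, 0], 0],
  [[0.164, 0.335, 0], [0, 0, 0], 0],
])

```text
t: 24.78
tcp_pos: [0.5443, 0.1503, 0.4487]
ee_rot: [-1.325, -2.843, -0.006]
force: [0.4, -0.4, -0.3]
finger_gap: 0.24
```

Request:
step_arm([
  [[0.164, 0.335, 0], [0, 0, 0], 0],
  [[0.164, 0.335, 0], [0, 0, 0], 0],
  [[0, 0, 0], [0, 0, 0], 0],
  [[0, 0, 0.3], [0, 0, 0], 0],
  [[0, 0, 0.3], [0, 0, 0], 0],
  [[0, 0, 0], [0, 0, 0], 0],
  [[0, 0, 0], [0, 0, 0], 0],
  [[0, 0, 0], [0, 0, 0], 0],
])

```text
t: 25.45
tcp_pos: [0.5743, 0.217, 0.3902]
ee_rot: [-1.326, -2.843, -0.007]
force: [0.6, -0.0, -0.2]
finger_gap: 0.234
```

```bash
python3 st.py
python3 - <<'E'
from look import *
im=tipcheck([.574,.2176]);g=cv2.GaussianBlur(cv2.cvtColor(im['color'],cv2.COLOR_RGB2GRAY),(3,3),0)
for r in range(164,208,3): print(r,''.join('#' if v<110 else '.' for v in g[r,235:285]))
E
```

```text
25.45 [0.5743 0.217  0.3902] 0.234 force [ 0.6 -0.  -0.2] tool frame [-0.4  0.5  0.2]
25.5 [0.57444843 0.21702989 0.39052822] 0.23969823227753909 [-0.1  0.6 -0.9]
cap [([257.4, 291.6], 390, [0.5954, 0.1925, 0.2])]
nose c,edge if upright [258.  196.3] [258.  188.6] cap [258.  294.1] well [256.9 180. ]
turn [0. 0. 0.] shift [0.007 0.    0.   ] rows>= 0.0
164 .................................................#
167 ..................................................
170 ..................................................
173 ................###########.......................
176 ..............################....................
179 ..............################....................
182 ...............###############....................
185 ..................#########.......................
188 .................###########......................
191 #####..........###############....................
194 ######........################....................
197 ####..........################....................
200 #.............#################...................
203 ..............#################...................
206 .............##################...................
```

Request:
step_arm([
  [[0, 0, 0.17], [0, 0, 0], 0],
  [[0, 0, 0.17], [0, 0, 0], 0],
  [[0, 0, 0], [0, 0, 0], 0],
  [[0, 0, 0.06], [0, 0, 0], 0],
  [[0, 0, 0.06], [0, 0, 0], 0],
  [[0, 0, 0.06], [0, 0, 0], 0],
  [[0, 0, 0], [0, 0, 0], 0],
])

```text
t: 26.08
tcp_pos: [0.5738, 0.2173, 0.3354]
ee_rot: [-1.325, -2.842, -0.004]
force: [0.7, -0.6, -1.4]
finger_gap: 0.238
```

```bash
python3 st.py
```

```text
26.0833 [0.5738 0.2173 0.3354] 0.238 force [ 0.7 -0.6 -1.4] tool frame [-0.9  0.2  1.4]
```

Request:
step_arm([
  [[0, 0, 0.07], [0, 0, 0], 0],
  [[0, 0, 0.07], [0, 0, 0], 0],
  [[0, 0, 0.07], [0, 0, 0], 0],
  [[0, 0, 0.07], [0, 0, 0], 0],
  [[0, 0, 0.07], [0, 0, 0], 0],
  [[0, 0, 0.06], [0, 0, 0], 0],
  [[0, 0, 0.05], [0, 0, 0], 0],
  [[0, 0, 0], [0, 0, 0], 0],
])

```text
t: 26.75
tcp_pos: [0.5736, 0.2174, 0.2892]
ee_rot: [-1.325, -2.842, -0.003]
force: [-0.3, -2.5, -0.3]
finger_gap: 0.238
```

Request:
step_arm([
  [[0, 0, 0.045], [0, 0, 0], 0],
  [[0, 0, 0], [0, 0, 0], 0],
  [[0, 0, 0], [0, 0, 0], 0],
])

```text
t: 27.0
tcp_pos: [0.5746, 0.217, 0.2883]
ee_rot: [-1.328, -2.843, -0.008]
force: [-5.1, -6.8, 22.8]
finger_gap: 0.236
```

```bash
python3 st.py
```

```text
27.0 [0.5746 0.217  0.2883] 0.236 force [-5.1 -6.8 22.8] tool frame [ -1.8  -8.2 -22.8]
```

Request:
step_arm([
  [[0, 0, 0.01], [0, 0, 0], 0],
  [[0, 0, 0], [0, 0, 0], 0],
  [[0, 0, 0], [0, 0, 0], 0.6],
  [[0, 0, 0], [0, 0, 0], 0.6],
  [[0, 0, -0.05], [0, 0, 0], 0.6],
  [[0, 0, -0.4], [0, 0, 0], 0.6],
  [[0, 0, -0.4], [0, 0, 0], 0.6],
  [[0, 0, -0.4], [0, 0, 0], 0.6],
])

```text
t: 27.67
tcp_pos: [0.5737, 0.2172, 0.4107]
ee_rot: [-1.325, -2.842, -0.003]
force: [0.5, 0.5, 0.4]
finger_gap: 0.601
```

Request:
step_arm([
  [[0.4, 0, 0], [0, 0, 0], 0.6],
  [[0.3, 0, 0], [0, 0, 0], 0.6],
  [[0, 0, 0], [0, 0, 0], 0.6],
  [[0, 0, 0], [0, 0, 0], 0.6],
])

```text
t: 28.0
tcp_pos: [0.5278, 0.2729, 0.41]
ee_rot: [-1.319, -2.844, -0.005]
force: [0.5, -0.0, -0.4]
finger_gap: 0.598
```

```bash
python3 st.py
python3 - <<'E'
from look import *
im=grab('wrist');np.save('w8.npy',im,allow_pickle=True)
sc=grab('scene')
for w in ([.538,.012],[.5467,.0635],[.564,.165],[.5725,.216]): heights(w,sc)
save(im,'pics/a.png');save(sc,'pics/b.png',(200,120,330,290),2.25)
a=cv2.imread('pics/a.png');b=cv2.imread('pics/b.png');b=cv2.copyMakeBorder(b,0,max(0,384-len(b)),0,0,cv2.BORDER_CONSTANT)[:384];cv2.imwrite('pics/ab.png',cv2.hconcat([a,b])[:,:800])
E
```

```text
28.0 [0.5278 0.2729 0.41  ] 0.598 force [ 0.5 -0.  -0.4] tool frame [-0.3  0.3  0.4]
[0.538, 0.012] band rows [212, 213] dark (176, 204) expected cap/hbot/band [188.  203.9 210.5 212.6]
[0.5467, 0.0635] band rows [203, 204] dark (181, 195) expected cap/hbot/band [180.  195.5 201.9 203.9]
[0.564, 0.165] band rows [188, 189] dark (167, 181) expected cap/hbot/band [166.2 180.7 186.7 188.6]
[0.5725, 0.216] band rows [181, 182] dark (161, 173) expected cap/hbot/band [159.9 174.1 179.9 181.7]
```

View pics/ab.png

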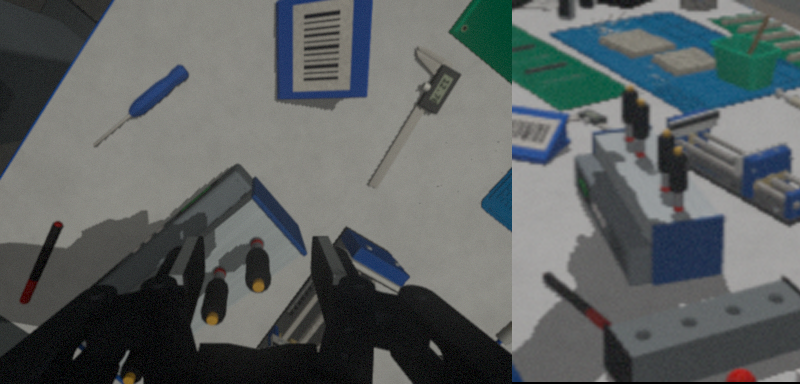

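All four bands sit on the block (right crop), well 3 empty; the card's label is at (321,47) in the wrist view. Now triangulating the label from two views.

```bash
cat > label.py <<'E'
from look import *
def quad(im,guess,half):
    "corner pixels of the white label inside the blue card"
    hsv=cv2.cvtColor(im['color'],cv2.COLOR_RGB2HSV);x,y=map(int,guess);k=half
    y0,x0=max(y-k,0),max(x-k,0);a=hsv[y0:y+k,x0:x+k]
    blue=cv2.inRange(a,(100,110,40),(128,255,255))
    blue=max(cv2.findContours(blue,cv2.RETR_EXTERNAL,cv2.CHAIN_APPROX_NONE)[0],key=cv2.contourArea)
    card=cv2.convexHull(blue);m=np.zeros(a.shape[:2],np.uint8);cv2.fillPoly(m,[card],255)
    wh=cv2.bitwise_and(m,cv2.inRange(a,(0,0,0),(180,90,255)))
    wh=cv2.erode(wh,None,iterations=1);c=max(cv2.findContours(wh,cv2.RETR_EXTERNAL,cv2.CHAIN_APPROX_NONE)[0],key=cv2.contourArea)
    r=cv2.minAreaRect(c);r=(r[0],(r[1][0]+2,r[1][1]+2),r[2])
    rc=cv2.minAreaRect(card)
    return cv2.boxPoints(r)+[x0,y0],np.array(r[0])+[x0,y0],cv2.boxPoints(rc)+[x0,y0],np.array(rc[0])+[x0,y0]
def tri(i1,u1,i2,u2):
    o1,r1=ray(i1,*u1);o2,r2=ray(i2,*u2);A=np.stack([r1,-r2],1);t=np.linalg.lstsq(A,o2-o1,rcond=None)[0]
    p,q=o1+r1*t[0],o2+r2*t[1];return (p+q)/2,np.linalg.norm(p-q)
E
python3 - <<'E'
from label import *
w=np.load('w8.npy',allow_pickle=True).item();t=grab('top');s=grab('scene')
qt=quad(t,(133,193),32);qw=quad(w,(321,47),62);qs=quad(s,(208,178),30)
print('label centres',qt[1],qw[1],qs[1])
print('wrist',onz(w,*qw[1],.029),'top',onz(t,*qt[1],.029),'tri ws',tri(w,qw[1],s,qs[1]),'tri wt',tri(w,qw[1],t,qt[1]))
C=onz(w,*qw[1],.029)[:2]
for nm,im,q in(('w',w,qw[0]),('t',t,qt[0])):
    print(nm,[onz(im,*p,.029)[:2].round(3).tolist() for p in q])
# test both slope hypotheses: low edge dir = -/+ x axis at yaw 40deg-ish
for yaw in (40,45,220,225):
    x=np.array([np.cos(np.radians(yaw)),np.sin(np.radians(yaw))]);y=np.array([-x[1],x[0]])
    for nm,im,q in(('w',w,qw[0]),('t',t,qt[0]),('s',s,qs[0])):
        e=0
        for a in(-1,1):
            for b in(-1,1):
                P=[*(C+a*x*.03*np.cos(.4363)+b*y*.042),.029+a*.03*np.sin(.4363)]
                e+=np.min(np.linalg.norm(q-proj(im,P),axis=1))
        print(yaw,nm,round(e/4,2))
E
```

```text
label centres [124.5 199. ] [322.5  45. ] [206.41891861 177.98648643]
wrist [0.49750917 0.40993232 0.029     ] top [0.47982996 0.42770558 0.029     ] tri ws (array([0.49841385, 0.41001902, 0.02731812]), np.float64(0.0017475436230320312)) tri wt (array([ 0.50176606,  0.46340097, -0.15636033]), np.float64(0.0233642181694554))
w [[0.447, 0.421], [0.492, 0.459], [0.552, 0.398], [0.504, 0.357]]
t [[0.49, 0.459], [0.511, 0.439], [0.469, 0.396], [0.449, 0.417]]
40 w 4.17
40 t 9.7
40 s 2.74
45 w 5.48
45 t 9.32
45 s 2.17
220 w 6.88
220 t 10.13
220 s 8.23
225 w 6.33
225 t 10.0
225 s 7.75
```

Request:
step_arm([
  [[-0.29, -0.27, 0], [0, 0, 0], 0.6],
  [[-0.29, -0.27, 0], [0, 0, 0], 0.6],
  [[-0.29, -0.27, 0], [0, 0, 0], 0.6],
  [[-0.29, -0.27, 0], [0, 0, 0], 0.6],
  [[-0.29, -0.27, 0], [0, 0, 0], 0.8],
  [[-0.29, -0.27, 0], [0, 0, 0], 0.8],
  [[-0.29, -0.27, 0], [0, 0, 0], 0.8],
  [[-0.29, -0.27, 0], [0, 0, 0], 0.8],
])

```text
t: 28.87
tcp_pos: [0.5122, -0.0489, 0.4085]
ee_rot: [-1.328, -2.841, -0.005]
force: [1.4, 0.3, -0.5]
finger_gap: 0.802
```

Request:
step_arm([
  [[-0.29, -0.27, 0], [0, 0, 0], 0.8],
  [[-0.29, -0.27, 0], [0, 0, 0], 0.8],
  [[-0.29, -0.27, 0], [0, 0, 0], 0.8],
  [[-0.29, -0.27, 0], [0, 0, 0], 0.8],
  [[-0.29, -0.27, 0], [0, 0, 0], 0.8],
  [[0, 0, 0], [0, 0, 0], 1],
  [[0, 0, 0], [0, 0, 0], 1],
  [[0, 0, 0], [0, 0, 0], 1],
])

```text
t: 29.53
tcp_pos: [0.5024, -0.2442, 0.4073]
ee_rot: [-1.327, -2.841, -0.004]
force: [0.4, 1.1, -0.0]
finger_gap: 1.002
```

```bash
python3 st.py
python3 - <<'E'
from look import *
im=grab('wrist');np.save('w9.npy',im,allow_pickle=True);print(ctrl.sense()['joint_pos'].round(2))
save(im,'pics/w9.png',scale=1.5)
E
```

```text
29.5333 [ 0.5024 -0.2442  0.4073] 1.002 force [ 0.4  1.1 -0. ] tool frame [0.6 1.  0. ]
[-0.34  0.23  0.83  1.67 -0.18  1.33  1.22]
```

View pics/w9.png

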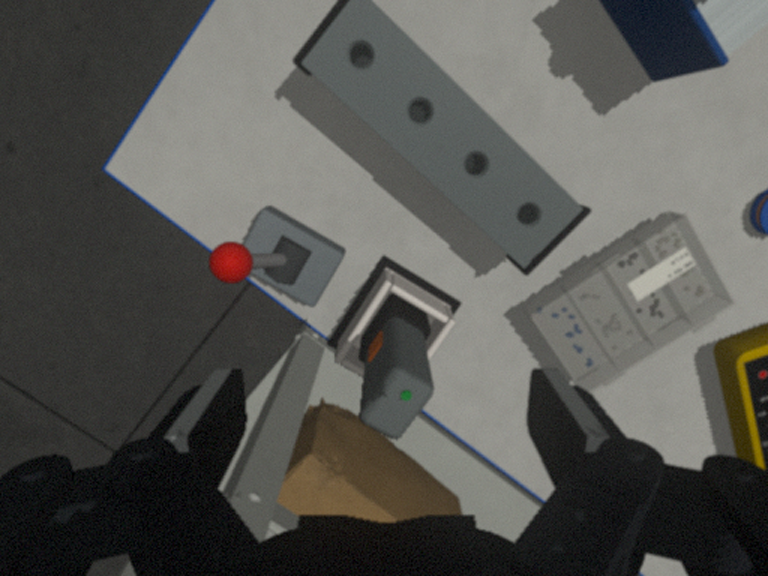

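Dock foot corners at (385,258), (460,302), (330,345); the scanner's orange strip at (375,347) puts its -x towards the left/up of the image; tail face with green dot near (400,400); lever ball (231,262) on base centred near (293,257).

Run:
```python
from look import *
im=np.load('w9.npy',allow_pickle=True).item()
P=lambda u,v,z:onz(im,u/1.5,v/1.5,z)[:2]
c1,c2,c3=P(385,258,.004),P(460,302,.004),P(330,345,.004)
print('foot',c1,c2,c3,'ctr',(c2+c3)/2,np.linalg.norm(c2-c1),np.linalg.norm(c3-c1),np.degrees(np.arctan2(*(c2-c1)[::-1])),np.degrees(np.arctan2(*(c1-c3)[::-1])))
print('green dot',P(405,395,.136))
# grey tail region
hsv=cv2.cvtColor(im['color'],cv2.COLOR_RGB2HSV);print(hsv[[262,270,280,250],[262,270,262,278]].tolist())
yaw=9.6;x=np.array([np.cos(np.radians(yaw)),np.sin(np.radians(yaw))]);y=np.array([-x[1],x[0]]);C=(c2+c3)/2
for z,a,b in((.136,.015,.021),(.05,.015,.021),(.042,.031,.038)):
    print(z,[(proj(im,[*(C+i*a*x+j*b*y),z])*1.5).round(0).tolist() for i,j in((-1,-1),(-1,1),(1,1),(1,-1))])
print('ball',P(231,262,.083)); 
b=[P(*q,.025) for q in((270,207),(344,248),(312,304))];print('base',b,np.mean([b[0],b[2]],0),np.linalg.norm(b[1]-b[0]),np.linalg.norm(b[2]-b[1]))
t=grab('top');print('top green',[q for q in blobs(t,(45,100,60),(85,255,255),.136,1) if 350<q[0][0]<385 and 150<q[0][1]<200])
```

```text
foot [ 0.50922666 -0.25419771] [ 0.57934658 -0.24327945] [ 0.52162177 -0.34065941] ctr [ 0.55048417 -0.29196943] 0.07096486521577874 0.08734565455839441 8.850368472294523 98.15830903930052
green dot [ 0.54842433 -0.28318509]
[[84, 14, 89], [83, 11, 91], [90, 3, 85], [80, 23, 68]]
0.136 [[356.0, 424.0], [394.0, 366.0], [440.0, 391.0], [401.0, 447.0]]
0.05 [[363.0, 360.0], [392.0, 313.0], [428.0, 333.0], [398.0, 378.0]]
0.042 [[334.0, 363.0], [385.0, 279.0], [457.0, 320.0], [404.0, 400.0]]
ball [ 0.42549731 -0.30360978]
base [array([ 0.41797021, -0.27472391]), array([ 0.47798792, -0.26406079]), array([ 0.48635257, -0.31404816])] [ 0.45216139 -0.29438604] 0.060957585554190175 0.05068239297260088
top green []
```

Request:
step_arm([
  [[0, 0, 0], [0, 0, -0.0723], 1],
  [[0, 0, 0], [0, 0, -0.0723], 1],
  [[0, 0, 0], [0, 0, -0.0723], 1],
  [[0, 0, 0], [0, 0, -0.0723], 1],
  [[0, 0, 0], [0, 0, -0.0723], 1],
  [[0, 0, 0], [0, 0, -0.0723], 1],
  [[0, 0, 0], [0, 0, -0.0723], 1],
  [[0, 0, 0], [0, 0, -0.0723], 1],
])

```text
t: 30.3
tcp_pos: [0.503, -0.2424, 0.4075]
ee_rot: [0.069, -3.137, -0.009]
force: [-0.9, -0.7, 0.2]
finger_gap: 1.001
```

Request:
step_arm([
  [[0, 0, 0], [0, 0, -0.0726], 1],
  [[-0.185, -0.25, 0.036], [0, 0, 0], 1],
  [[-0.185, -0.25, 0.036], [0, 0, 0], 1],
  [[0, 0, 0.2], [0, 0, 0], 1],
  [[0, 0, 0], [0, 0, 0], 1],
  [[0, 0, 0], [0, 0, 0], 1],
  [[0, 0, 0], [0, 0, 0], 1],
])

```text
t: 30.88
tcp_pos: [0.5465, -0.2866, 0.3807]
ee_rot: [0.237, -3.129, -0.009]
force: [0.6, 0.9, -0.2]
finger_gap: 1.001
```

```bash
python3 st.py
python3 - <<'E'
from look import *
im=grab('wrist');np.save('w10.npy',im,allow_pickle=True);print(ctrl.sense()['joint_pos'].round(2))
rel([.5466,-.289,.255],down(98.6))
yaw=8.6;x=np.array([np.cos(np.radians(yaw)),np.sin(np.radians(yaw))]);y=np.array([-x[1],x[0]]);C=np.array([.5466,-.289])
for z,a,b in((.136,.015,.021),(.05,.015,.021)):
    print(z,[((proj(im,[*(C+i*a*x+j*b*y),z])-[160,100])*3).round(0).tolist() for i,j in((-1,-1),(-1,1),(1,1),(1,-1))])
save(im,'pics/w10.png',(160,100,360,300),3)
E
```

```text
30.8833 [ 0.5465 -0.2866  0.3807] 1.001 force [ 0.6  0.9 -0.2] tool frame [-0.7  0.8  0.2]
[-0.13  0.38  0.7   1.55 -0.25  1.31  2.32]
turn [ 0.0036 -0.0012  0.0007] shift [ 0.003 -0.023  1.261] rows>= 3.0
0.136 [[182.0, 251.0], [365.0, 250.0], [362.0, 372.0], [186.0, 373.0]]
0.05 [[210.0, 178.0], [344.0, 178.0], [342.0, 270.0], [212.0, 270.0]]
```

View pics/w10.png

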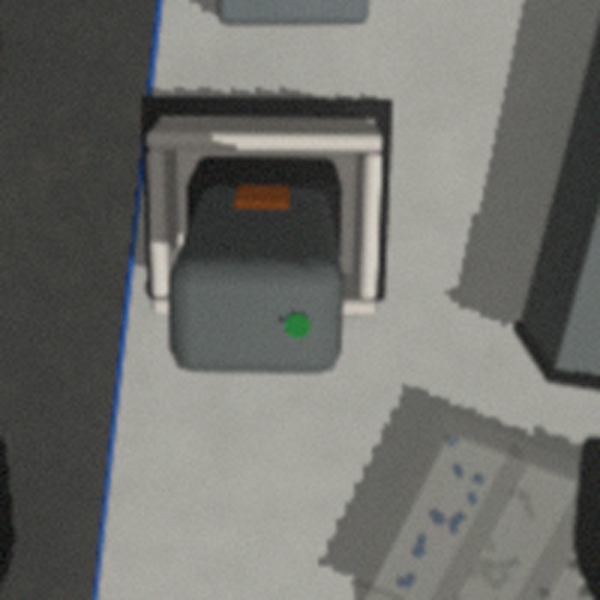

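Tail face spans (170–342, 258–372), centre (256,315): the scanner is 4 mm toward -y of my estimate; axes well aligned. Descend and grip.

Request:
step_arm([
  [[0, -0.07, 0], [0.003, 0, 0], 1],
  [[0, 0, 0.31], [0, 0, 0], 1],
  [[0, 0, 0.31], [0, 0, 0], 1],
  [[0, 0, 0.31], [0, 0, 0], 1],
  [[0, 0, 0.31], [0, 0, 0], 1],
  [[0, 0, 0], [0, 0, 0], 1],
  [[0, 0, 0], [0, 0, 0], 1],
])

```text
t: 31.52
tcp_pos: [0.5469, -0.2945, 0.256]
ee_rot: [0.235, -3.128, -0.002]
force: [0.8, 0.3, 0.9]
finger_gap: 1.002
```

```bash
python3 st.py
```

```text
31.5167 [ 0.5469 -0.2945  0.256 ] 1.002 force [0.8 0.3 0.9] tool frame [-0.8  0.1 -1. ]
```

Request:
step_arm([
  [[0, 0, 0], [0, 0, 0], 0],
  [[0, 0, 0], [0, 0, 0], 0],
  [[0, 0, 0], [0, 0, 0], 0],
  [[0, 0, 0], [0, 0, 0], 0],
  [[0, 0, 0], [0, 0, 0], 0],
  [[0, 0, 0], [0, 0, 0], 0],
])

```text
t: 32.02
tcp_pos: [0.5476, -0.2947, 0.2577]
ee_rot: [0.235, -3.132, 0.0]
force: [-1.9, 1.7, 6.6]
finger_gap: 0.488
```

```bash
python3 st.py
```

```text
32.0167 [ 0.5476 -0.2947  0.2577] 0.488 force [-1.9  1.7  6.6] tool frame [ 1.6  2.  -6.6]
```

Request:
step_arm([
  [[0, 0, -0.1], [0, 0, 0], 0],
  [[0, 0, -0.2], [0, 0, 0], 0],
  [[0, 0, -0.35], [0, 0, 0], 0],
  [[0, 0, -0.35], [0, 0, 0], 0],
  [[0, 0, -0.35], [0, 0, 0], 0],
  [[0, 0, -0.35], [0, 0, 0], 0],
  [[0, 0, -0.35], [0, 0, 0], 0],
  [[0, 0, 0], [0, 0, 0], 0],
])

```text
t: 32.68
tcp_pos: [0.5477, -0.2956, 0.4692]
ee_rot: [-0.234, 3.127, -0.006]
force: [0.9, -1.1, -1.1]
finger_gap: 0.487
```

```bash
python3 st.py
```

```text
32.6833 [ 0.5477 -0.2956  0.4692] 0.487 force [ 0.9 -1.1 -1.1] tool frame [-0.7 -1.2  1.1]
```

Request:
step_arm([
  [[-0.025, 0.2, 0], [0, 0, 0], 0],
  [[-0.054, 0.387, 0], [0, 0, 0], 0],
  [[-0.054, 0.387, 0], [0, 0, 0], 0],
  [[-0.054, 0.387, 0], [0, 0, 0], 0],
  [[-0.054, 0.387, 0], [0, 0, 0], 0],
  [[-0.054, 0.387, 0], [0, 0, 0], 0],
  [[-0.054, 0.387, 0], [0, 0, 0], 0],
  [[-0.054, 0.387, 0], [0, 0, 0], 0],
])

```text
t: 33.35
tcp_pos: [0.5435, 0.0006, 0.4618]
ee_rot: [0.234, -3.131, -0.001]
force: [0.8, 1.3, -1.7]
finger_gap: 0.49
```

Request:
step_arm([
  [[-0.054, 0.387, 0], [0, 0, 0], 0],
  [[-0.054, 0.387, 0], [0, 0, 0], 0],
  [[-0.054, 0.387, 0], [0, 0, 0], 0],
  [[-0.054, 0.387, 0], [0, 0, 0], 0],
  [[-0.054, 0.387, 0], [0, 0, 0], 0],
  [[-0.054, 0.387, 0], [0, 0, 0], 0],
  [[-0.054, 0.387, 0], [0, 0, 0], 0],
  [[-0.054, 0.387, 0], [0, 0, 0], 0],
])

```text
t: 34.02
tcp_pos: [0.5402, 0.3133, 0.4618]
ee_rot: [0.235, -3.13, -0.001]
force: [1.5, 0.3, -1.3]
finger_gap: 0.485
```

Request:
step_arm([
  [[-0.025, 0.2, 0], [0, 0, 0], 0],
  [[0, 0, 0], [0, 0, 0], 0],
  [[0, 0, 0], [0, 0, 0], 0],
  [[0, 0, 0], [0, 0, 0], 0],
])

```text
t: 34.35
tcp_pos: [0.5405, 0.3309, 0.4614]
ee_rot: [0.233, -3.13, 0.0]
force: [0.8, -1.6, -1.4]
finger_gap: 0.486
```

```bash
python3 st.py
python3 - <<'E'
from label import *
im=grab('wrist');np.save('w11.npy',im,allow_pickle=True);print(ctrl.sense()['joint_pos'].round(2))
print('label at',proj(im,[.4975,.41,.029]))
save(im,'pics/w11.png',scale=1.5)
E
```

```text
34.35 [0.5405 0.3309 0.4614] 0.486 force [ 0.8 -1.6 -1.4] tool frame [-0.5 -1.7  1.4]
[-0.89  0.34  0.36  1.36 -0.12  1.46  1.18]
label at [325.53466437 131.20637586]
```

View pics/w11.png

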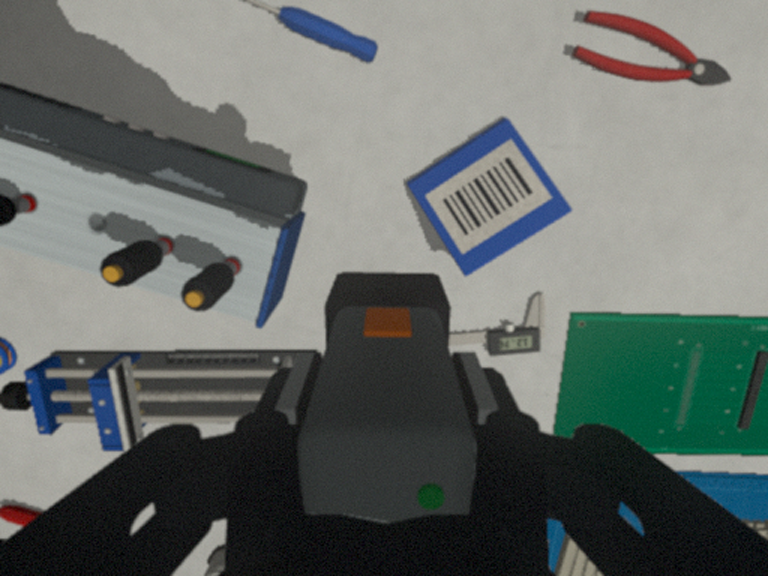

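Card is unmoved: label corners about (428,192), (516,140), (551,196), (467,246), centre ≈ (490,193). The scanner sits straight in the grip. Computing the scan pose.

```bash
cat > scanpose.py <<'E'
from label import *
def pose(L,yaw,D=.3317):
    c,s_=np.cos(np.radians(yaw)),np.sin(np.radians(yaw));n=np.array([-c*np.sin(.4363),-s_*np.sin(.4363),np.cos(.4363)])
    s=ctrl.sense();R0=R.from_rotvec(s['ee_rot']).as_matrix();z=R0[:,2];a=np.cross(z,-n);ang=np.arcsin(np.linalg.norm(a))
    Rt=R.from_rotvec(a/np.linalg.norm(a)*ang).as_matrix()@R0
    T=np.array(L)+n*D;print('tcp target',T.round(4));rel(T,Rt);print('shift in present frame',(R0.T@(T-s['tcp_pos'])/.1).round(3)); return T,n
E
python3 - <<'E'
from scanpose import *
im=np.load('w11.npy',allow_pickle=True).item()
q=quad(im,(326,130),60);print(q[0].round(1).tolist(),q[1],q[3])
L=onz(im,*q[1],.029);
# label edges: x axis along slope; use corner rays onto the sloped plane
def plane(u,n): o,r=ray(im,*u);return o+r*(((L-o)@n)/(r@n))
yaw=43
for _ in range(4):
    c,s_=np.cos(np.radians(yaw)),np.sin(np.radians(yaw));n=np.array([-c*np.sin(.4363),-s_*np.sin(.4363),np.cos(.4363)])
    P=np.array([plane(u,n) for u in q[0]]);e=[P[(i+1)%4]-P[i] for i in range(4)];l=[np.linalg.norm(v) for v in e]
    k=0 if l[0]>l[1] else 1; y=e[k]/l[k]; y=y*np.sign(y[1]);yaw=np.degrees(np.arctan2(-y[0],y[1]))
print('L',L.round(4),'diagmean',P.mean(0).round(4),'lengths',np.round(l,4),'yaw',yaw)
pose(P.mean(0),yaw)
E
```

```text
[[282.2, 130.1], [341.4, 91.2], [367.8, 131.4], [308.6, 170.2]] [324.98019791 130.73173523] [325.04708862 130.83885956]
L [0.497  0.4092 0.029 ] diagmean [0.4971 0.4085 0.0288] lengths [0.0863 0.06   0.0838 0.0619] yaw 41.86841753927234
tcp target [0.3928 0.3149 0.3294]
turn [-0.1528 -0.2335  0.    ] shift [ 1.857 -0.181  0.689] rows>= 4.8
shift in present frame [1.482 0.065 1.325]
```

Request:
step_arm([
  [[0.2, 0.016, 0], [0, 0, 0], 0],
  [[0.4, 0.016, 0], [0, 0, 0], 0],
  [[0.4, 0.016, 0], [0, 0, 0], 0],
  [[0.4, 0.016, 0], [0, 0, 0], 0],
  [[0.08, 0, 0], [-0.0382, -0.0584, 0], 0],
  [[0, 0, 0], [-0.0382, -0.0584, 0], 0],
  [[0, 0, 0], [-0.0382, -0.0584, 0], 0],
  [[0, 0, 0], [-0.0382, -0.0583, 0], 0],
])

```text
t: 35.07
tcp_pos: [0.3931, 0.3145, 0.4624]
ee_rot: [-0.204, 2.759, 0.382]
force: [1.3, -0.4, -1.8]
finger_gap: 0.483
```

Request:
step_arm([
  [[0, 0, 0], [0, 0, 0], 0],
  [[0, 0, 0], [0, 0, 0], 0],
  [[0, 0, 0], [0, 0, 0], 0],
])

```text
t: 35.32
tcp_pos: [0.3931, 0.3153, 0.4617]
ee_rot: [-0.205, 2.768, 0.374]
force: [-0.0, -0.1, -0.0]
finger_gap: 0.489
```

```bash
python3 st.py
python3 - <<'E'
from scanpose import *
print(ctrl.sense()['joint_pos'].round(2))
pose([.497,.409,.029],42)
E
```

```text
35.3167 [0.3931 0.3153 0.4617] 0.489 force [-0.  -0.1 -0. ] tool frame [ 0.  -0.1 -0. ]
[-1.06 -0.14  0.26  1.88  0.07  0.96  0.9 ]
tcp target [0.3928 0.3152 0.3296]
turn [-0.0012 -0.0021  0.    ] shift [ 0.468 -0.309  1.195] rows>= 3.2
shift in present frame [ 0.464 -0.307  1.198]
```

Request:
step_arm([
  [[0.093, -0.0614, 0.24], [-0.001, -0.002, 0], 0],
  [[0.093, -0.0614, 0.24], [0, 0, 0], 0],
  [[0.093, -0.0614, 0.24], [0, 0, 0], 0],
  [[0.093, -0.0614, 0.24], [0, 0, 0], 0],
  [[0.093, -0.0614, 0.24], [0, 0, 0], 0],
  [[0, 0, 0], [0, 0, 0], 0],
  [[0, 0, 0], [0, 0, 0], 0],
  [[0, 0, 0], [0, 0, 0], 0],
])

```text
t: 35.98
tcp_pos: [0.394, 0.317, 0.3307]
ee_rot: [-0.206, 2.761, 0.379]
force: [-0.1, 0.5, -0.5]
finger_gap: 0.483
```

```bash
python3 st.py
python3 - <<'E'
from scanpose import *
T,n=pose([.497,.409,.029],42);s=ctrl.sense();z=R.from_rotvec(s['ee_rot']).as_matrix()[:,2];w=s['tcp_pos']+z*.2517
print('angle err',np.degrees(np.arccos(-z@n)),'dist',(w-[.497,.409,.029])@n,'hit', (w+z*((np.array([.497,.409,.029])-w)@n)/(z@n)).round(4))
im=grab('wrist');save(im,'pics/w12.png',scale=1.5)
# corners predicted for label
c,s_=np.cos(np.radians(42)),np.sin(np.radians(42));x=np.array([c*np.cos(.4363),s_*np.cos(.4363),np.sin(.4363)]);y=np.array([-s_,c,0])
print([(proj(im,np.array([.497,.409,.029])+a*.03*x+b*.042*y)*1.5).round().tolist() for a,b in((-1,-1),(-1,1),(1,1),(1,-1),(0,0))])
E
```

```text
35.9833 [0.394  0.317  0.3307] 0.483 force [-0.1  0.5 -0.5] tool frame [0.3 0.4 0.6]
tcp target [0.3928 0.3152 0.3296]
turn [0.0012 0.002  0.    ] shift [ 0.016 -0.017  0.001] rows>= 0.1
shift in present frame [ 0.016 -0.017  0.001]
angle err 0.20819502128371323 dist 0.08013085856580618 hit [0.499  0.4115 0.0305]
[[301.0, 255.0], [412.0, 181.0], [463.0, 260.0], [355.0, 328.0], [382.0, 258.0]]
```

View pics/w12.png

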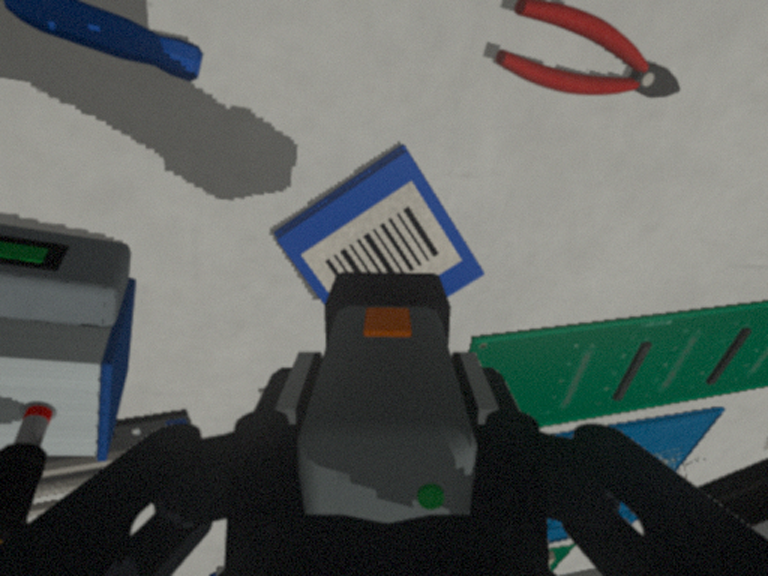

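Label corners appear at (301,252), (411,181), (463,257), within 3 px of prediction. Small 2 mm correction, then hold still for over two seconds.

Request:
step_arm([
  [[0.016, -0.017, 0], [0.001, 0.002, 0], 0],
  [[0, 0, 0], [0, 0, 0], 0],
  [[0, 0, 0], [0, 0, 0], 0],
  [[0, 0, 0], [0, 0, 0], 0],
  [[0, 0, 0], [0, 0, 0], 0],
  [[0, 0, 0], [0, 0, 0], 0],
  [[0, 0, 0], [0, 0, 0], 0],
  [[0, 0, 0], [0, 0, 0], 0],
])

```text
t: 36.7
tcp_pos: [0.3921, 0.3147, 0.3282]
ee_rot: [-0.207, 2.765, 0.376]
force: [0.2, 0.4, -1.3]
finger_gap: 0.488
```

Request:
step_arm([
  [[0, 0, 0], [0, 0, 0], 0],
  [[0, 0, 0], [0, 0, 0], 0],
  [[0, 0, 0], [0, 0, 0], 0],
  [[0, 0, 0], [0, 0, 0], 0],
  [[0, 0, 0], [0, 0, 0], 0],
  [[0, 0, 0], [0, 0, 0], 0],
  [[0, 0, 0], [0, 0, 0], 0],
  [[0, 0, 0], [0, 0, 0], 0],
])

```text
t: 37.37
tcp_pos: [0.3921, 0.3147, 0.3282]
ee_rot: [-0.207, 2.765, 0.377]
force: [0.7, 0.9, -1.9]
finger_gap: 0.484
```

Request:
step_arm([
  [[0, 0, 0], [0, 0, 0], 0],
  [[0, 0, 0], [0, 0, 0], 0],
  [[0, 0, 0], [0, 0, 0], 0],
  [[0, 0, 0], [0, 0, 0], 0],
  [[0, 0, 0], [0, 0, 0], 0],
  [[0, 0, 0], [0, 0, 0], 0],
  [[0, 0, 0], [0, 0, 0], 0],
  [[0, 0, 0], [0, 0, 0], 0],
])

```text
t: 38.03
tcp_pos: [0.3921, 0.3147, 0.3282]
ee_rot: [-0.207, 2.765, 0.377]
force: [-0.4, -0.1, -1.2]
finger_gap: 0.486
```

Request:
step_arm([
  [[0, 0, 0], [0, 0, 0], 0],
  [[0, 0, 0], [0, 0, 0], 0],
  [[0, 0, 0], [0, 0, 0], 0],
  [[0, 0, 0], [0, 0, 0], 0],
  [[0, 0, 0], [0, 0, 0], 0],
  [[0, 0, 0], [0, 0, 0], 0],
  [[0, 0, 0], [0, 0, 0], 0],
  [[0, 0, 0], [0, 0, 0], 0],
])

```text
t: 38.7
tcp_pos: [0.3921, 0.3147, 0.3282]
ee_rot: [-0.207, 2.765, 0.377]
force: [-0.4, -0.5, -1.9]
finger_gap: 0.483
```

```bash
python3 st.py
python3 - <<'E'
from scanpose import *
T,n=pose([.497,.409,.029],42);s=ctrl.sense();z=R.from_rotvec(s['ee_rot']).as_matrix()[:,2];w=s['tcp_pos']+z*.2517
print('angle err',np.degrees(np.arccos(-z@n)),'dist',(w-[.497,.409,.029])@n,'hit', (w+z*((np.array([.497,.409,.029])-w)@n)/(z@n)).round(4))
im=grab('wrist');q=cv2.inRange(cv2.cvtColor(im['color'],cv2.COLOR_RGB2HSV),(100,110,40),(128,255,255))[90:210,170:340]
c=max(cv2.findContours(q,cv2.RETR_EXTERNAL,cv2.CHAIN_APPROX_NONE)[0],key=cv2.contourArea)[:,0]+[170,90]
print('card corners: left',c[c[:,0].argmin()]*1.5,'top',c[c[:,1].argmin()]*1.5,'right',c[c[:,0].argmax()]*1.5,'(before: 272,230 / 402,145 / 483,271)')
E
```

```text
38.7 [0.3921 0.3147 0.3282] 0.483 force [-0.4 -0.5 -1.9] tool frame [ 1.1 -0.8  1.5]
tcp target [0.3928 0.3152 0.3296]
turn [ 0.0002 -0.0004 -0.    ] shift [-0.013  0.006 -0.009] rows>= 0.0
shift in present frame [-0.013  0.006 -0.009]
angle err 0.04251806996279415 dist 0.07908058464429096 hit [0.4957 0.4084 0.0284]
card corners: left [279.  238.5] top [405. 153.] right [486. 279.] (before: 272,230 / 402,145 / 483,271)
```

Request:
step_arm([
  [[0, 0, 0], [0, 0, 0], 0],
  [[0, 0, 0], [0, 0, 0], 0],
  [[0, 0, 0], [0, 0, 0], 0],
  [[0, 0, 0], [0, 0, 0], 0],
  [[0, 0, 0], [0, 0, 0], 0],
  [[-0.09, 0.06, -0.24], [0, 0, 0], 0],
  [[-0.12, 0.08, -0.32], [0, 0, 0], 0],
  [[-0.12, 0.08, -0.32], [0, 0, 0], 0],
])

```text
t: 39.42
tcp_pos: [0.3908, 0.3137, 0.4253]
ee_rot: [-0.207, 2.767, 0.374]
force: [1.2, -0.0, 0.8]
finger_gap: 0.483
```

Request:
step_arm([
  [[-0.12, 0.08, -0.32], [0, 0, 0], 0],
  [[0, 0, 0], [0.0382, 0.0584, 0], 0],
  [[0, 0, 0], [0.0382, 0.0584, 0], 0],
  [[0, 0, 0], [0.0382, 0.0584, 0], 0],
  [[0, 0, 0], [0.0382, 0.0583, 0], 0],
  [[-0.02, -0.2, 0], [0, 0, 0], 0],
  [[-0.038, -0.39, 0], [0, 0, 0], 0],
  [[-0.038, -0.39, 0], [0, 0, 0], 0],
])

```text
t: 40.08
tcp_pos: [0.4149, 0.2182, 0.4593]
ee_rot: [0.239, -3.129, 0.001]
force: [1.0, 0.7, -0.7]
finger_gap: 0.487
```

Request:
step_arm([
  [[-0.038, -0.39, 0], [0, 0, 0], 0],
  [[-0.038, -0.39, 0], [0, 0, 0], 0],
  [[-0.038, -0.39, 0], [0, 0, 0], 0],
  [[-0.038, -0.39, 0], [0, 0, 0], 0],
  [[-0.038, -0.39, 0], [0, 0, 0], 0],
  [[-0.038, -0.39, 0], [0, 0, 0], 0],
  [[-0.038, -0.39, 0], [0, 0, 0], 0],
  [[-0.038, -0.39, 0], [0, 0, 0], 0],
])

```text
t: 40.75
tcp_pos: [0.4915, -0.0878, 0.4598]
ee_rot: [0.236, -3.131, -0.001]
force: [1.3, 0.5, -1.1]
finger_gap: 0.482
```

Request:
step_arm([
  [[-0.038, -0.39, 0], [0, 0, 0], 0],
  [[-0.038, -0.39, 0], [0, 0, 0], 0],
  [[-0.038, -0.39, 0], [0, 0, 0], 0],
  [[-0.038, -0.39, 0], [0, 0, 0], 0],
  [[-0.02, -0.2, 0], [0, 0, 0], 0],
  [[0, 0, 0], [0, 0, 0], 0],
  [[0, 0, 0], [0, 0, 0], 0],
  [[0, 0, 0], [0, 0, 0], 0],
])

```text
t: 41.42
tcp_pos: [0.5351, -0.2565, 0.459]
ee_rot: [0.236, -3.129, -0.001]
force: [-0.4, -0.1, -1.1]
finger_gap: 0.486
```

```bash
python3 st.py
python3 - <<'E'
from look import *
rel([.5476,-.2947,.259],down(98.6))
t=grab('top')
E
```

```text
41.4167 [ 0.5351 -0.2565  0.459 ] 0.486 force [-0.4 -0.1 -1.1] tool frame [ 0.5 -0.   1.1]
turn [ 0.0007 -0.0022  0.0002] shift [-0.067 -0.396  2.   ] rows>= 4.9
```

Request:
step_arm([
  [[-0.04, -0.2, 0], [0, -0.002, 0], 0],
  [[-0.035, -0.19, 0], [0, 0, 0], 0],
  [[0, 0, 0], [0, 0, 0], 0],
  [[0, 0, 0.35], [0, 0, 0], 0],
  [[0, 0, 0.35], [0, 0, 0], 0],
  [[0, 0, 0.35], [0, 0, 0], 0],
  [[0, 0, 0], [0, 0, 0], 0],
  [[0, 0, 0], [0, 0, 0], 0],
])

```text
t: 42.13
tcp_pos: [0.5482, -0.2929, 0.3539]
ee_rot: [0.238, -3.13, -0.004]
force: [0.5, -0.4, -0.1]
finger_gap: 0.486
```

```bash
python3 st.py
python3 - <<'E'
from look import *
rel([.5480,-.2945,.258],down(98.6))
E
```

```text
42.1333 [ 0.5482 -0.2929  0.3539] 0.486 force [ 0.5 -0.4 -0.1] tool frame [-0.4 -0.4  0.1]
turn [ 0.0016 -0.0012  0.001 ] shift [ 0.005 -0.015  0.959] rows>= 2.3
```

Request:
step_arm([
  [[0.003, -0.01, 0.25], [0, 0, 0], 0],
  [[0, 0, 0.25], [0, 0, 0], 0],
  [[0, 0, 0.2], [0, 0, 0], 0],
  [[0, 0, 0.15], [0, 0, 0], 0],
  [[0, 0, 0.06], [0, 0, 0], 0],
  [[0, 0, 0], [0, 0, 0], 0],
  [[0, 0, 0], [0, 0, 0], 0],
])

```text
t: 42.72
tcp_pos: [0.5486, -0.2956, 0.2654]
ee_rot: [-0.236, 3.131, -0.0]
force: [-0.0, -0.8, -1.4]
finger_gap: 0.487
```

```bash
python3 st.py
```

```text
42.7167 [ 0.5486 -0.2956  0.2654] 0.487 force [-0.  -0.8 -1.4] tool frame [ 0.1 -0.8  1.4]
```

Request:
step_arm([
  [[0, 0, 0.03], [0, 0, 0], 0],
  [[0, 0, 0.03], [0, 0, 0], 0],
  [[0, 0, 0.015], [0, 0, 0], 0],
  [[0, 0, 0], [0, 0, 0], 0],
  [[0, 0, 0], [0, 0, 0], 0],
])

```text
t: 43.13
tcp_pos: [0.5485, -0.2957, 0.2577]
ee_rot: [-0.235, 3.13, 0.001]
force: [-2.7, 1.8, 11.3]
finger_gap: 0.481
```

```bash
python3 st.py
```

```text
43.1333 [ 0.5485 -0.2957  0.2577] 0.481 force [-2.7  1.8 11.3] tool frame [  2.4   2.2 -11.3]
```

Request:
step_arm([
  [[0, 0, 0], [0, 0, 0], 1],
  [[0, 0, 0], [0, 0, 0], 1],
  [[0, 0, 0], [0, 0, 0], 1],
  [[0, 0, 0], [0, 0, 0], 1],
  [[0, 0, -0.15], [0, 0, 0], 1],
  [[0, 0, -0.4], [0, 0, 0], 1],
  [[0, 0, -0.4], [0, 0, 0], 1],
  [[0, 0, -0.4], [0, 0, 0], 1],
])

```text
t: 43.8
tcp_pos: [0.5475, -0.2955, 0.3921]
ee_rot: [0.234, -3.132, -0.001]
force: [0.4, -0.2, 0.4]
finger_gap: 0.999
```

Request:
step_arm([
  [[0, 0, 0], [0, 0, 0.0757], 0],
  [[0, 0, 0], [0, 0, 0.0757], 0],
  [[0, 0, 0], [0, 0, 0.0757], 0],
  [[0, 0, 0], [0, 0, 0.0757], 0],
  [[0, 0, 0], [0, 0, 0.0757], 0],
  [[0, 0, 0], [0, 0, 0.0757], 0],
  [[0, 0, 0], [0, 0, 0.0757], 0],
  [[0, 0, 0], [0, 0, 0.0757], 0],
])

```text
t: 44.47
tcp_pos: [0.5479, -0.2955, 0.3906]
ee_rot: [-1.234, -2.889, -0.001]
force: [-0.5, 0.7, -0.8]
finger_gap: -0.002
```

Request:
step_arm([
  [[0, 0, 0], [0, 0, 0.0757], 0],
  [[0, 0, 0], [0, 0, 0.0757], 0],
  [[0, 0, 0], [0, 0, 0.0757], 0],
  [[0, 0, 0], [0, 0, 0.0757], 0],
  [[0, 0, 0], [0, 0, 0.0757], 0],
  [[0, 0, 0], [0, 0, 0], 0],
  [[0, 0, 0], [0, 0, 0], 0],
])

```text
t: 45.05
tcp_pos: [0.548, -0.2955, 0.3905]
ee_rot: [-2.014, -2.41, 0.001]
force: [-0.4, 0.3, 0.2]
finger_gap: -0.0
```

```bash
python3 st.py
python3 - <<'E'
from look import *
print(ctrl.sense()['joint_pos'].round(2))
im=grab('wrist');t=grab('top')
for i,a in((im,60),(t,15)):
    for lo,hi in(((0,150,60),(8,255,255)),((172,150,60),(180,255,255))):
        for b in blobs(i,lo,hi,.083,a): print(b)
# docked scanner: orange strip & green dot in the scene view; tail prediction in wrist
sc=grab('scene');print('scanner tail px scene', proj(sc,[.548,-.2935,.136]),proj(sc,[.548,-.2935,.006]))
print('orange',[b for b in blobs(sc,(5,150,80),(20,255,255),.09,4) if 320<b[0][0]<380 and 240<b[0][1]<320])
print('green wrist',blobs(im,(45,100,40),(85,255,255),.136,6))
rel([.368,-.309,.40],down(10))
E
```

```text
45.05 [ 0.548  -0.2955  0.3905] -0.0 force [-0.4  0.3  0.2] tool frame [ 0.4 -0.4 -0.2]
[-0.41  0.6   1.22  1.53 -0.57  1.41  1.03]
([117.4, 165.5], 655, [0.4238, -0.3035, 0.083])
([269.4, 63.9], 48, [0.88, -0.0059, 0.083])
([286.4, 224.4], 23, [0.4011, -0.0528, 0.083])
([96.6, 232.7], 30, [0.3782, 0.4905, 0.083])
([98.1, 242.4], 29, [0.3507, 0.4854, 0.083])
scanner tail px scene [352.54108317 249.42388039] [346.43344848 301.88921328]
orange [([346.2, 280.4], 60, [0.5175, -0.3205, 0.09])]
green wrist [([264.3, 185.7], 52, [0.5504, -0.2842, 0.136])]
turn [ 0.     -0.0006  0.0021] shift [ 0.181 -1.795 -0.093] rows>= 4.3
```

Request:
step_arm([
  [[0.03, -0.3, 0], [0, 0, 0], 0],
  [[0.03, -0.3, 0], [0, 0, 0], 0],
])

```text
t: 45.37
tcp_pos: [0.488, -0.2997, 0.3902]
ee_rot: [-2.013, -2.411, 0.002]
force: [-1.5, 0.0, 2.3]
finger_gap: -0.004
```

```bash
python3 -c "
from h import *
print(ctrl.sense()['joint_pos'].round(3))"
```

```text
[-0.496  0.477  1.281  1.67  -0.466  1.351  1.04 ]
```

Request:
step_arm([
  [[0, 0, 0], [0, 0, -0.074], 0],
  [[0, 0, 0], [0, 0, -0.074], 0],
  [[0, 0, 0], [0, 0, -0.074], 0],
  [[0, 0, 0], [0, 0, -0.074], 0],
  [[0, 0, 0], [0, 0, -0.074], 0],
  [[0, 0, 0], [0, 0, -0.074], 0],
  [[0, 0, 0], [0, 0, -0.074], 0],
  [[0, 0, 0], [0, 0, -0.074], 0],
])

```text
t: 46.03
tcp_pos: [0.4877, -0.3002, 0.391]
ee_rot: [0.713, 3.059, 0.001]
force: [-0.9, 0.0, -0.6]
finger_gap: 0.003
```

Request:
step_arm([
  [[0, 0, 0], [0, 0, -0.074], 0],
  [[0, 0, 0], [0, 0, 0], 0],
])

```text
t: 46.2
tcp_pos: [0.4875, -0.3003, 0.391]
ee_rot: [0.535, 3.095, 0.002]
force: [-0.2, 0.9, -0.1]
finger_gap: 0.0
```

```bash
python3 -c "
from h import *
print(ctrl.sense()['joint_pos'].round(3))
rel([.380,-.294,.36],down(70))
rel([.380,-.294,.36])"
```

```text
[-0.364  0.342  1.039  1.666 -0.305  1.309  1.958]
turn [0.0008 0.0002 0.0041] shift [ 1.032 -0.308  0.31 ] rows>= 2.7
turn [0. 0. 0.] shift [ 1.034 -0.302  0.31 ] rows>= 2.7
```

Request:
step_arm([
  [[0.345, -0.1, 0], [0, 0, 0], 0],
  [[0.345, -0.1, 0], [0, 0, 0], 0],
  [[0.345, -0.1, 0], [0, 0, 0], 0],
  [[0, 0, 0], [0, 0, 0], 0],
  [[0, 0, 0], [0, 0, 0], 0],
])

```text
t: 46.62
tcp_pos: [0.388, -0.2938, 0.3925]
ee_rot: [0.552, 3.089, 0.01]
force: [0.6, 0.6, 0.5]
finger_gap: -0.001
```

```bash
python3 st.py; python3 -c "
from look import *
print(ctrl.sense()['joint_pos'].round(3))
rel([.382,-.294,.245])
im=grab('wrist')
for b in blobs(im,(0,150,60),(8,255,255),.083,60): print(b)
s=ctrl.sense();Rm=R.from_rotvec(s['ee_rot']).as_matrix();print('push dir in tool',(Rm.T@[.985,.174,0]).round(3))"
```

```text
46.6167 [ 0.388  -0.2938  0.3925] -0.001 force [0.6 0.6 0.5] tool frame [-0.4  0.8 -0.5]
[-0.571 -0.016  1.145  1.876  0.008  1.271  1.789]
turn [0. 0. 0.] shift [ 0.058 -0.032  1.475] rows>= 3.5
([467.6, 101.0], 313, [0.3863, -0.102, 0.083])
([260.6, 220.9], 533, [0.427, -0.3027, 0.083])
push dir in tool [-0.865  0.503  0.003]
```

Request:
step_arm([
  [[0.06, -0.03, 0.36], [0, 0, 0], 0],
  [[0, 0, 0.37], [0, 0, 0], 0],
  [[0, 0, 0.37], [0, 0, 0], 0],
  [[0, 0, 0.37], [0, 0, 0], 0],
  [[0, 0, 0], [0, 0, 0], 0],
  [[0, 0, 0], [0, 0, 0], 0],
])

```text
t: 47.17
tcp_pos: [0.3824, -0.2941, 0.2439]
ee_rot: [-0.55, -3.086, 0.003]
force: [0.7, 0.2, 0.2]
finger_gap: -0.001
```

```bash
python3 st.py; python3 -c "
from look import *
print(ctrl.sense()['joint_pos'].round(3));rel([.4666,-.2796,.245])"
```

```text
47.1667 [ 0.3824 -0.2941  0.2439] -0.001 force [0.7 0.2 0.2] tool frame [-0.6  0.4 -0.2]
[-0.384  0.313  1.076  2.047 -0.328  0.972  2.08 ]
turn [0. 0. 0.] shift [-0.74   0.427 -0.017] rows>= 2.0
```

Request:
step_arm([
  [[-0.09, 0.052, 0], [0, 0, 0], 0],
  [[-0.11, 0.064, 0], [0, 0, 0], 0],
  [[-0.11, 0.064, 0], [0, 0, 0], 0],
  [[-0.11, 0.064, 0], [0, 0, 0], 0],
  [[-0.11, 0.064, 0], [0, 0, 0], 0],
  [[-0.11, 0.064, 0], [0, 0, 0], 0],
  [[-0.08, 0.046, 0], [0, 0, 0], 0],
  [[0, 0, 0], [0, 0, 0], 0],
])

```text
t: 47.83
tcp_pos: [0.4661, -0.2781, 0.2444]
ee_rot: [-0.545, -3.091, -0.002]
force: [-1.2, 2.1, -0.0]
finger_gap: 0.001
```

```bash
python3 st.py; python3 -c "
from look import *
im=grab('wrist')
for b in blobs(im,(0,150,60),(8,255,255),.083,60): print(b)
sc=grab('scene')
for b in blobs(sc,(0,150,60),(8,255,255),.083,10): print(b)
print(proj(sc,[.485,-.288,.083]),proj(sc,[.452,-.294,.022]))"
```

```text
47.8333 [ 0.4661 -0.2781  0.2444] 0.001 force [-1.2  2.1 -0. ] tool frame [1.8 1.6 0. ]
([256.3, 323.7], 77, [0.4956, -0.289, 0.083])
([368.6, 135.5], 15, [1.1696, 0.3943, 0.083])
([384.5, 207.1], 53, [0.8048, -0.1058, 0.083])
([457.1, 238.5], 116, [0.8449, -0.3016, 0.083])
([237.3, 260.6], 14, [0.3617, -0.1559, 0.083])
([324.4, 280.0], 103, [0.4866, -0.2929, 0.083])
[322.27091772 278.82240874] [308.07904104 310.03662042]
```

Request:
step_arm([
  [[-0.03, 0.018, 0], [0, 0, 0], 0],
  [[-0.03, 0.018, 0], [0, 0, 0], 0],
  [[0, 0, 0], [0, 0, 0], 0],
  [[0, 0, 0], [0, 0, 0], 0],
])

```text
t: 48.27
tcp_pos: [0.4684, -0.2783, 0.2437]
ee_rot: [-0.551, -3.084, -0.004]
force: [-17.6, 4.8, 7.2]
finger_gap: 0.0
```

```bash
python3 st.py; python3 -c "
from look import *
sc=grab('scene')
for b in blobs(sc,(0,150,60),(8,255,255),.083,60): print(b)"
```

```text
48.2667 [ 0.4684 -0.2783  0.2437] 0.0 force [-17.6   4.8   7.2] tool frame [18.2 -1.5 -7. ]
([457.3, 238.7], 123, [0.8446, -0.3025, 0.083])
([324.2, 280.3], 103, [0.4857, -0.2937, 0.083])
```

Hard stop felt (18 N), so the lever is fully over. Back off and rise clear.

Request:
step_arm([
  [[0.1, -0.058, 0], [0, 0, 0], 0],
  [[0.1, -0.058, 0], [0, 0, 0], 0],
  [[0.1, -0.058, 0], [0, 0, 0], 0],
  [[0, 0, -0.35], [0, 0, 0], 0],
  [[0, 0, -0.35], [0, 0, 0], 0],
  [[0, 0, -0.35], [0, 0, 0], 0],
  [[0, 0, -0.35], [0, 0, 0], 0],
  [[0, 0, 0], [0, 0, 0], 0],
])

```text
t: 48.98
tcp_pos: [0.4374, -0.2864, 0.3907]
ee_rot: [0.549, 3.085, 0.0]
force: [0.2, -1.3, -0.6]
finger_gap: 0.004
```

```bash
python3 st.py
python3 - <<'E'
from look import *
sc=grab('scene');print(ctrl.sense()['joint_pos'].round(2))
for b in blobs(sc,(0,150,60),(8,255,255),.083,60): print(b)
for w in ([.538,.012],[.5467,.0635],[.564,.165],[.5725,.216]): heights(w,sc)
save(sc,'pics/end.png',(190,120,400,340),2.7)
E
```

```text
48.9833 [ 0.4374 -0.2864  0.3907] 0.004 force [ 0.2 -1.3 -0.6] tool frame [-0.6 -1.2  0.6]
[-0.54  0.19  1.17  1.8  -0.19  1.27  1.89]
([457.0, 238.6], 104, [0.8445, -0.3017, 0.083])
([324.3, 280.2], 113, [0.4861, -0.2934, 0.083])
[0.538, 0.012] band rows [212, 213] dark (190, 204) expected cap/hbot/band [188.  203.9 210.5 212.6]
[0.5467, 0.0635] band rows [203, 204] dark (182, 195) expected cap/hbot/band [180.  195.5 201.9 203.9]
[0.564, 0.165] band rows [188, 189] dark (168, 180) expected cap/hbot/band [166.2 180.7 186.7 188.6]
[0.5725, 0.216] band rows [181, 182] dark (161, 173) expected cap/hbot/band [159.9 174.1 179.9 181.7]
```

View pics/end.png

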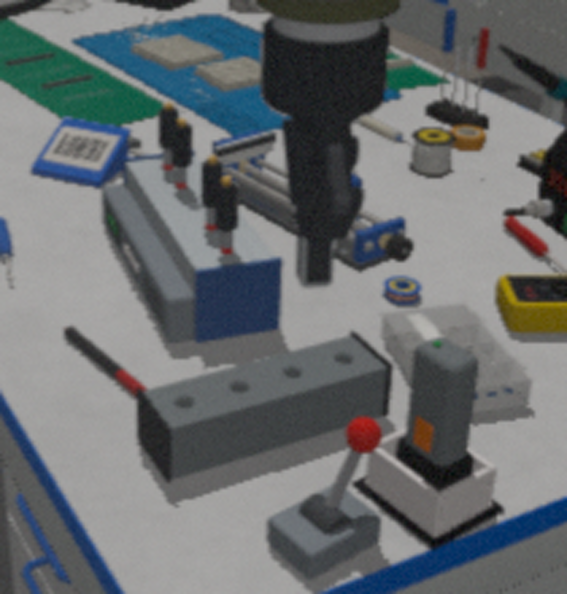

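The last view shows the lever over to on (ball at 363,435), the scanner upright in its dock (440,410) and all four bands on the block's top face. The rack is empty, and the marker and screwdriver are where they lay. Handing in.

```bash
python3 -c "
from station import ctrl
print(ctrl.sign_off())"
```

```text
the job is handed in; nothing more can be done
None
```

The job is done and handed in after about 49 s of robot time; the sign-off gave no verdict.

- **Probes:** All four are home, in wells 1, 2, 4 and 5, counting from the end nearest the job card. Well 3 stopped the third probe 20 mm early, so I moved that probe to well 2. In the final scene picture, every band sits within about 1 px of where a fully home probe should show it.
- **Slip on the way:** The second probe brushed the handle of the first while I carried it, and it tilted about 16° in the grip. I turned the tool to match and it still went home; the first probe stayed put.
- **Scanner:** By calculation it was 79 mm from the label, aimed within about 1.5 mm of its centre and under 1° off square. I held it still for over 2 s, then stood it back in its dock. The card did not visibly move before or during the scan.
- **Card check that failed:** The top camera misread the label because the bars split the white area. I used the wrist and scene cameras instead, which agreed to about 2 mm.
- **Lever:** I pushed it to its hard stop, which I felt at about 18 N. It stayed on after I backed off. The marker and blue screwdriver were not touched.

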